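# Scan the green-labelled camera and send the reading at the dock

### The job

Take the yellow wand scanner out of its white cup and aim its nose squarely at the middle of the green barcode label, about 70 mm away, holding it there steadily for 2 seconds. Then put it nose down in the grey dock and press it until the sprung orange pad is fully down to send the reading, firmly but without ramming it, for about a second; ease off and leave the scanner standing upright in the dock with the pad up again. Do not push the cameras out of their tilt or disturb the lenses and the screwdriver.

Things in the scene. Friction and masses are not known exactly. Their poses are not given: they have to be found in the camera images.
- scanner: Wand scanner, 144 mm long, 0.16 kg, standing nose down in the cup. Origin: centre of the nose face (underneath); z runs to the rear end, so it looks along -z. Black nose 34 x 34 mm (z 0 to 50 mm), yellow grip 30 x 30 mm (z 50 to 142 mm), faces along x and y. Reads a label 45 to 95 mm ahead of the nose, centred within 10 mm in x and y, axis within 8 degrees of the label's normal.
- cup: White parking cup for the scanner, fixed to the table. Origin: centre of its underside, z up. Foot 100 x 100 x 10 mm; square collar 44 mm inside, 56 mm outside, sides along x and y, its top 46 mm above the table; its floor, on which the nose stands, 10 mm above the table.
- dock: Grey dock, blue strip on its foot, fixed. Origin: centre of its underside, z up. Foot 100 x 100 x 10 mm; square collar 44 mm inside, 56 mm outside, sides along x and y, top 62 mm above the table. Inside lies an orange sprung pad, 38 x 38 mm, its top at rest anywhere from 28 to 48 mm above the table: the setting differs each time and must be felt. Over 30 N from the scanner damages it.
- pad (a joint): Travel of the dock's orange pad in m: 0 at rest (up), 0.008 fully down. It starts to yield at 5 N and is fully down at about 12 N, and springs back when let go.
- green_stand: Fixed aluminium yoke that carries the green-labelled camera. Origin: centre of its underside, z up; the label tips towards its -x. Foot 120 x 100 x 10 mm; two cheeks 36 mm wide (x), 8 mm thick, at y = +40 and -40 mm, 122 mm tall.
- red_stand: Fixed aluminium yoke that carries the red-labelled camera, which is to be left alone. Origin: centre of its underside, z up; the label tips towards its -x. Foot 120 x 100 x 10 mm; two cheeks 36 mm wide (x), 8 mm thick, at y = +40 and -40 mm, 122 mm tall.
- green_label (a point): Centre of the green 36 x 44 mm label with black bars on the back of a camera (steel block 56 x 60 x 36 mm, black lens 48 mm across hanging under it). z: the label's outward normal; y: along the hinge axis, which lies 19 mm below the label (-z), 106 mm above the table.
- green_tilt (a joint): Tilt of the green label in rad: 0 facing straight up, growing as it tips towards the -x side of its stand; held by friction.
- red_label (a point): Centre of the red 36 x 44 mm label with black bars on the back of a camera (steel block 56 x 60 x 36 mm, black lens 48 mm across hanging under it). z: the label's outward normal; y: along the hinge axis, which lies 19 mm below the label (-z), 106 mm above the table.
- red_tilt (a joint): Tilt of the red label in rad, as for the green one.
- lens_a: Loose black camera lens with a grey cap, standing on the left foam mat (mat 12 mm thick), 50 mm across, 66 mm tall, 0.18 kg; origin at the centre of its underside, z up. Bystander.
- lens_b: Another such lens, on the right foam mat. Bystander.
- driver: Screwdriver with a blue handle lying on the left foam mat, along its x, about 200 mm long. Bystander.
Not all that is in view belongs to the job. Leave any pink look-alike of the scanner alone.

How it is judged (in metres and radians):
On the way, in this order (a step that is already met when the one before it is completed fails the run):
1. the held scanner is aimed at the green label (label centre within 10 mm of its axis in x and y, 45 to 95 mm from the nose, axis within 8 degrees of the label's normal) and held steady for 1.2 s (x of green_label in the frame of scanner between -0.01 and 0.01 m and y of green_label in the frame of scanner between -0.01 and 0.01 m and z of green_label in the frame of scanner between -0.095 and -0.045 m and angle between the z axis of scanner and the z axis of green_label, either way round below 0.14 rad and linear speed of scanner below 0.03 m/s and angular speed of scanner below 0.3 rad/s and contact force between the fingers and scanner above 0.5 N), for 1.2 s.
2. the held scanner, upright in the dock, presses the dock's pad down by more than 7 mm for 0.4 s (value of joint pad above 0.007 m and contact force between scanner and dock above 5 N and contact force between the fingers and scanner above 0.5 N and horizontal distance between scanner and dock below 0.01 m and angle between scanner's own z axis and vertical below 0.2 rad and z of scanner in the frame of dock between 0.015 and 0.042 m), for 0.4 s.
At the end, for the whole second after the job is handed in: The released scanner stands still in the dock, nose down on the pad (within 10 mm of the dock axis, 15 to 52 mm above the table), within 11 degrees of upright; the pad is less than 3 mm down; both labels are within 5 mm and the lenses and screwdriver within 20 mm of where they began (horizontal distance between scanner and dock below 0.01 m and angle between scanner's own z axis and vertical below 0.2 rad and z of scanner in the frame of dock between 0.015 and 0.052 m and contact force between scanner and dock above 0.3 N and linear speed of scanner below 0.02 m/s and value of joint pad below 0.003 m and distance of each of green_label, red_label from where it was at the start of the episode below 0.005 m and distance of each of lens_a, lens_b, driver from where it was at the start of the episode below 0.02 m); the robot touches nothing.
It fails at once if a lens or the screwdriver is shifted by more than 20 mm (distance of any of lens_a, lens_b, driver from where it was at the start of the episode above 0.02 m).
It fails at once if a lens is tipped (more than 20 degrees) (angle between any of lens_a, lens_b's own z axis and vertical above 0.35 rad).
It fails at once if a camera is pushed out of its tilt (label moved by more than 5 mm) (distance of any of green_label, red_label from where it was at the start of the episode above 0.005 m).
It fails at once if the scanner is rammed into the dock (more than 30 N) (contact force between scanner and dock above 30 N).
It also fails if it takes over 54 s, if anything falls off the work surface, if the arm or the gripper's body presses on something with over 40 N, if the wrist force passes 120 N, or if a joint passes its speed limit or range.

### The arm

A 6-joint arm with a two-finger parallel gripper is mounted at the origin on the work surface. World frame = base frame: x ahead of the robot, y to its left, z up, the work surface at z = 0. Lengths are in m, angles in degrees, forces in N, time in s.
With the tool pointing down it reaches from about 0.3 to 0.85 m from the base axis. Payload 5.4 kg.
Tool frame: the origin (TCP) lies at the very end of the fingers, on their centre line; the grasp point (between the pads) lies 19 mm behind it; z points along the fingers, y is the line along which they close (so a half turn about z gives the same grasp; the last joint's range is limited). The gripper opens to 85 mm and grips with 20 to 120 N. Pads are 22 mm wide; open, the fingers measure 114 mm over their backs; the gripper's body (76 mm by 85 mm) begins 54 mm behind the grasp point. The pads swing forward as they close: fully open they stand 13 mm farther back than shut.
Start: joints at [57.634, 9.076, 91.501, -0, 79.423, -12.038], TCP at [0.2, 0.539, 0.231] pointing down, gripper open.
Joint ranges: [-166.64, 166.64], [-54.1, 131.32], [10.49, 154.53], [-73.88, 253.88], [9.74, 151.15], [-171.62, 171.62]. Speed limits (degrees/s): [147.25, 147.25, 180, 180, 180, 180].

### API

Orientations are given as a 3x3 rotation matrix whose columns are the frame's x, y, z axes.
In Python, from rig import r gives the robot as it stands.
- The arm moves only by the tool servo_tool, never from a script. Its argument "series" is a list of rows, each an object of numbers: "gripper": the opening, from 0 (shut) to 1 (fully open); "x", "y", "z": the shift along the tool's x, y, z scaled (see below); "turn": the turn about the tool's z scaled (see below). A call has 1 to 10 rows; each row is the pose to reach, as a shift and turn from the pose commanded when the call began, along the tool's axes at that moment; what a row does not reach only later rows make up. The controller multiplies each number of a shift by 0.2 m and each number of a turn by 90 degrees. A row lasts 1/12 s, in which the tool goes at most 41.7 mm and 7.16 degrees, less where a joint would pass 70% of its speed; a pose out of reach is approached as far as the arm can. A call with a number of a shift or a turn outside -1 to 1 is refused whole. A call with a gripper value outside its range is refused whole. The fingers move at their own pace and stop on an object; "newtons" is the grip in N (left out, the last holds). Time passes only in rows, so rows that repeat a pose let the fingers close. It gives the time, the measured TCP pose, the force, the opening and the grip force at its end, in the units of the state.
- r.get_obs(): the state, without advancing time (a new reading comes with each control period).
- r.read_camera(name): name is "scene" or "side" or "wrist"; returns a dict with "image" (420x560x3 uint8, red, green, blue), "fx", "fy", "cx", "cy" (pixels), "distortion" ([k1, k2, p1, p2, k3] as OpenCV has them; the pictures are not rectified), "position" and "rotation" of the camera in the world. Camera axes: x right, y up, looking along -z (the intrinsics and any distortion apply to the point x, -y, -z); pixel columns grow to the right and rows downward; lengths in m; the calibration is good to about 2 mm. A picture is of the moment at which its call begins. There is no depth.
- r.finish_job(): hands the job in; it is judged then, once.
Trained networks look in the newest picture that a camera, given by its name, has taken for a name from the list of things; names that differ only in an ending like _2 or _b are one class to them, and where a whole thing is asked for, a point or a joint stands for the part that bears it (a point fixed in the world has none). Each returns a list of dicts, best first, with "p" (0 to 1); they miss things now and then, are a little off and sometimes report something else, mostly with a low value. They report only what shows in the picture. A call takes as long as a camera call. They do not tell look-alikes from the thing itself.
- r.look_for(camera, thing): "at" ([column, row] in pixels, amid what is visible of it).
- r.trace(camera, thing): "pixels" (420x560 bool, what is visible of it) and "at" ([column, row] in pixels, amid what is visible of it).
- r.pinpoint(camera, thing): "at" ([column, row] in pixels: a listed point, or the origin of a listed thing).
The state is a dict: "t": time; "q": joint angles; "dq": joint speeds; "joint_torque": joint torques, N m; "position": TCP position; "tcp_rot": TCP orientation; "force": force on the tool from outside, world axes, zero at the start; "torque": the same for the moment, N m; "opening": finger opening in m; "grasp_force": force on a finger pad.
Only numpy, scipy, OpenCV 4.12 (cv2) and the standard library are available. Lean on these libraries where they do the work, as an engineer would, in place of code of your own. Each camera call takes 0.05 s, during which the arm holds its last target. There are 200 camera calls.

## Working session

There is one attempt and no reset: what is moved stays moved. The work goes in short steps, Python scripts to look and compute and a tool call to move; the robot and the scene stay as the last step left them, time stands still between calls to the robot, and variables do not carry over. Pictures are saved under pics/ and viewed, at most 10 in all, crops included, and the job is handed in when it is done.

Besides the shell and the picture viewer there is one more tool, called after "Request:" as name([rows], argument=value, ...), one row to a line, values as JSON. servo_tool: Moves the arm, as the interface text tells. Shifts and turns lie within -1 to 1; 1 stands for 0.2 m of shift or 90 degrees of turn. Its arguments: {"type":"object","properties":{"series":{"type":"array","items":{"type":"object","properties":{"gripper":{"type":"number"},"x":{"type":"number"},"y":{"type":"number"},"z":{"type":"number"},"turn":{"type":"number"}}}},"newtons":{"type":"number"}},"required":["series"]}

```bash
mkdir -p pics; cat > h.py <<'E'
import numpy as np, cv2
from rig import r
def cam(n):
    return r.read_camera(n)
def K(c): return np.array([[c['fx'],0,c['cx']],[0,c['fy'],c['cy']],[0,0,1.]])
def ray(c,uv):
    p=cv2.undistortPoints(np.array([[uv]],float),K(c),np.array(c['distortion'],float))[0,0]
    d=np.array(c['rotation'])@np.array([p[0],-p[1],-1]); return np.array(c['position']),d/np.linalg.norm(d)
def atz(c,uv,z):
    o,d=ray(c,uv); return o+d*(z-o[2])/d[2]
def tri(*cu):
    A=np.zeros((3,3));b=np.zeros(3);R=[ray(c,u) for c,u in cu]
    for o,d in R:
        P=np.eye(3)-np.outer(d,d);A+=P;b+=P@o
    x=np.linalg.solve(A,b); return x,[float(np.linalg.norm(np.cross(d,x-o))) for o,d in R]
def proj(c,X):
    Rm=np.array(c['rotation']);p=(np.atleast_2d(X)-c['position'])@Rm; p=p*[1,-1,-1]
    return cv2.projectPoints(p,np.zeros(3),np.zeros(3),K(c),np.array(c['distortion'],float))[0][:,0]
def save(c,f): cv2.imwrite(f,c['image'][:,:,::-1])
E
python3 - <<'E'
from h import *
np.set_printoptions(precision=3,suppress=True)
for n in ['scene','side','wrist']:
    c=cam(n);save(c,f'pics/{n}0.png');print(n,np.array(c['position']),np.array(c['rotation'])[:,2])
    for t in ['scanner','cup','dock','green_stand','red_stand','green_label','red_label','lens_a','driver']:
        print(t,[(np.round(k['at']).tolist(),round(k['p'],2)) for k in r.pinpoint(n,t)][:3])
o=r.get_obs();print(o['position'],o['tcp_rot'])
E
python3 -c "
import cv2,numpy as np
a=[cv2.imread(f'pics/{n}0.png') for n in ['scene','side']]
cv2.imwrite('pics/w.png',a[0])"
```

```text
scene [1.28  0.287 0.987] [0.642 0.224 0.733]
scanner [([263.0, 187.0], 0.83), ([292.0, 197.0], 0.69), ([243.0, 222.0], 0.56)]
cup [([381.0, 248.0], 0.72), ([242.0, 222.0], 0.67)]
dock [([313.0, 229.0], 0.56)]
green_stand [([166.0, 263.0], 0.94)]
red_stand [([328.0, 317.0], 0.58)]
green_label [([159.0, 221.0], 0.74), ([167.0, 263.0], 0.73)]
red_label [([336.0, 281.0], 0.6)]
lens_a [([381.0, 251.0], 0.88), ([163.0, 182.0], 0.63)]
driver [([434.0, 251.0], 0.82), ([161.0, 221.0], 0.35)]
side [-0.034 -0.678  0.856] [-0.467 -0.601  0.649]
scanner [([289.0, 266.0], 0.76), ([230.0, 275.0], 0.61), ([180.0, 184.0], 0.51)]
cup [([292.0, 270.0], 0.7)]
dock [([244.0, 234.0], 0.69), ([292.0, 268.0], 0.22)]
green_stand [([378.0, 268.0], 0.82)]
red_stand [([285.0, 187.0], 0.97)]
green_label [([380.0, 234.0], 0.7)]
red_label [([284.0, 155.0], 0.79), ([378.0, 268.0], 0.26)]
lens_a [([350.0, 348.0], 0.81), ([213.0, 200.0], 0.77), ([381.0, 237.0], 0.47)]
driver [([180.0, 184.0], 0.71)]
wrist [0.123 0.567 0.375] [-0.293  0.108  0.95 ]
scanner [([11.0, 368.0], 0.71)]
cup []
dock [([95.0, 398.0], 0.58)]
green_stand []
red_stand []
green_label []
red_label []
lens_a []
driver [([227.0, 341.0], 0.63)]
[0.2   0.539 0.231] [[-0.938  0.347  0.   ]
 [ 0.347  0.938 -0.   ]
 [-0.    -0.    -1.   ]]
```

View pics/scene0.png

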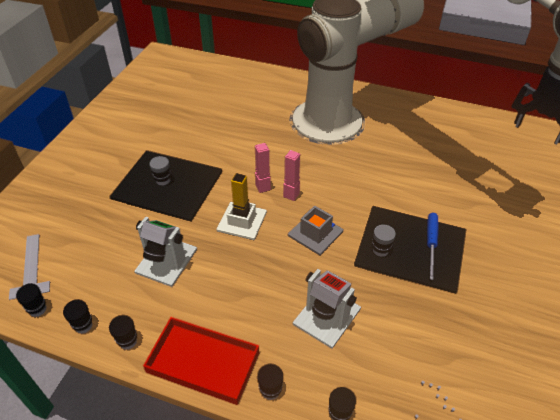

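View pics/side0.png

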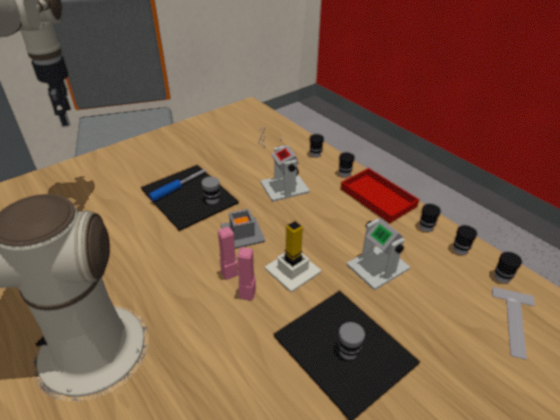

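```bash
python3 - <<'E'
from h import *
np.set_printoptions(precision=4,suppress=True)
S=cam('scene');D=cam('side')
def first(n,t,near):
    L=[k for k in r.pinpoint(n,t) if np.hypot(*(np.array(k['at'])-near))<30]
    return np.array(L[0]['at']) if L else None
for t,a,b in [('scanner',(243,222),(289,266)),('cup',(242,222),(292,270)),('dock',(313,229),(244,234)),('green_stand',(166,263),(378,268)),('green_label',(159,221),(380,234)),('red_stand',(328,317),(285,187)),('red_label',(336,281),(284,155))]:
    u=first('scene',t,a);v=first('side',t,b)
    print(t,u,v,end=' ')
    if u is not None and v is not None: print(*tri((S,u),(D,v)),end='')
    if t in('cup','dock','green_stand','red_stand'):
        if u is not None: print(atz(S,u,0),end='')
        if v is not None: print(atz(D,v,0),end='')
    print()
a=S['image'][185:295,110:280];b=D['image'][205:295,260:420]
f=lambda im:cv2.resize(im,(800,300*2-10) if 0 else None,fx=4.6,fy=4.6,interpolation=cv2.INTER_CUBIC)
save({'image':f(a)},'pics/a.png');save({'image':f(b)},'pics/b.png')
for n,im in(('S',S['image']),('D',D['image'])):
    h=cv2.cvtColor(im,cv2.COLOR_RGB2HSV);m=cv2.inRange(h,(45,110,40),(85,255,255))
    k,l,s,c=cv2.connectedComponentsWithStats(m)
    print(n,[(s[i].tolist(),c[i].round(1).tolist()) for i in range(1,k) if s[i][4]>30])
E
```

```text
scanner [243.9 223.1] [294.9 268.4] [ 0.4837 -0.0848  0.    ] [0.003494847977795019, 0.0034948479777948014]
cup [242.3 219. ] [291.6 270.7] [ 0.4721 -0.0904  0.0028] [0.0003574503347451972, 0.0003574503347451643][ 0.4695 -0.0913  0.    ][ 0.4739 -0.0888  0.    ]
dock [317.3 231.1] [239.5 233.4] [0.4468 0.1004 0.0025] [0.00045346744132693354, 0.0004534674413271825][0.4451 0.0996 0.    ][0.4481 0.1032 0.    ]
green_stand [167.1 260.8] [375.8 266.9] [ 0.6511 -0.209  -0.0012] [0.0012923653513855745, 0.00129236535138568][ 0.6526 -0.2095  0.    ][ 0.6493 -0.2087  0.    ]
green_label [158.1 220.1] [378.9 234.4] [ 0.6343 -0.2149  0.1244] [0.004563664809796046, 0.004563664809796065]
red_stand [329.2 317.1] [285.4 185.5] [0.6772 0.1926 0.0041] [0.002204245456627826, 0.0022042454566278203][0.673  0.1938 0.    ][0.6814 0.1945 0.    ]
red_label [333.7 279.8] [282.3 154.1] [0.6636 0.1903 0.1243] [0.000662857084620124, 0.0006628570846201044]
S [([267, 0, 48, 7, 197], [296.2, 2.1]), ([152, 6, 18, 37, 352], [159.5, 24.1]), ([200, 14, 11, 22, 132], [204.3, 23.2]), ([150, 221, 22, 7, 64], [160.7, 224.0]), ([0, 344, 44, 74, 990], [18.1, 380.8])]
D [([371, 225, 21, 19, 220], [381.1, 234.1])]
```

View pics/a.png

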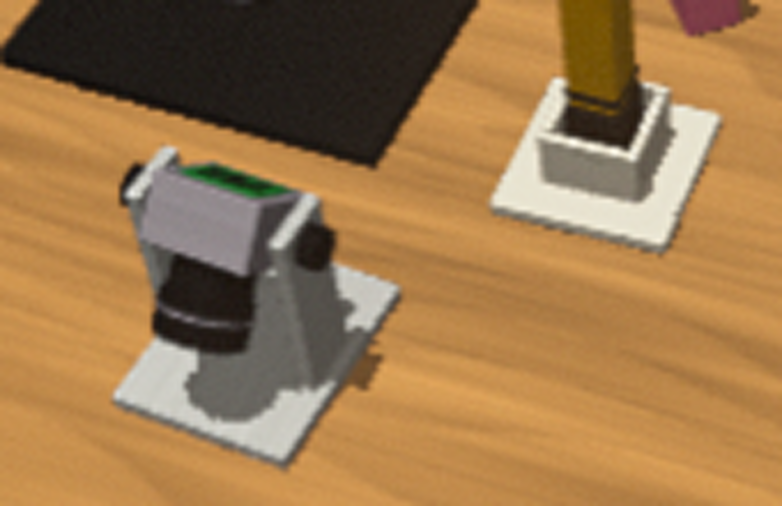

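View pics/b.png

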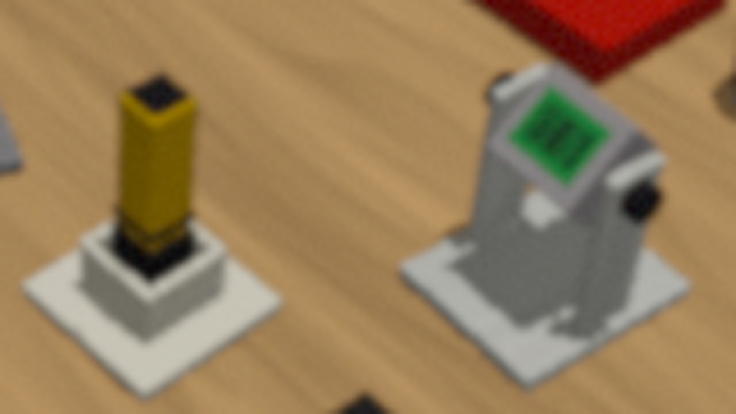

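```bash
cat > fit.py <<'E'
from h import *
from scipy.optimize import least_squares
def Rz(a): c,s=np.cos(a),np.sin(a);return np.array([[c,-s,0],[s,c,0],[0,0,1.]])
def lab(p):  # x,y,yaw,tilt -> label centre, R
    x,y,a,t=p; c,s=np.cos(t),np.sin(t)
    R=Rz(a)@np.array([[c,0,-s],[0,1,0],[s,0,c]])
    return np.array([x,y,.106])+R[:,2]*.019,R
E
python3 - <<'E'
from fit import *
np.set_printoptions(precision=4,suppress=True)
S=cam('scene');D=cam('side')
sc=lambda L:np.array(L)/4.6+[110,185]
sd=lambda L:np.array(L)/4.6+[260,205]
for p in sc([(113,400),(285,465),(400,293)]):print('S foot',atz(S,p,.01))
for p in sd([(400,270),(528,383),(690,285)]):print('D foot',atz(D,p,.01))
print('cup')
for p in sc([(492,208),(663,248),(720,118)]):print('S',atz(S,p,.01))
for p in sd([(22,287),(143,394),(281,298)]):print('D',atz(D,p,.01))
for p in sc([(540,140),(638,162),(668,90),(557,80)]):print('S col',atz(S,p,.046))
for p in sd([(83,243),(150,293),(224,247)]):print('D col',atz(D,p,.046))
# label fit
ls=sd([(505,135),(553,85),(610,132),(567,188)]); lS=sc([(180,167),(292,192)])
C=np.array([(-18,22,0),(18,22,0),(18,-22,0),(-18,-22,0)])/1000
def res(p):
    c,R=lab(p);P=C@R.T+c
    return np.r_[(proj(D,P)-ls).ravel(), (proj(S,P)[[3,0]]-lS).ravel()*0,(np.array(p[:3])-[.651,-.209,p[2]])*300]
for y0 in (-.5,0,.5):
    f=least_squares(res,[.651,-.209,y0,.4]);print(f.cost,f.x,np.degrees(f.x[2:]),lab(f.x)[0]);print(f.fun[:8])
    print((proj(S,C@lab(f.x)[1].T+lab(f.x)[0])-[110,185])*4.6)
E
```

```text
S foot [ 0.7133 -0.2605  0.01  ]
S foot [ 0.7195 -0.1608  0.01  ]
S foot [ 0.6025 -0.1539  0.01  ]
D foot [ 0.5924 -0.1625  0.01  ]
D foot [ 0.5885 -0.2598  0.01  ]
D foot [ 0.7083 -0.2663  0.01  ]
cup
S [ 0.533  -0.1324  0.01  ]
S [ 0.5285 -0.036   0.01  ]
S [ 0.4306 -0.04    0.01  ]
D [ 0.4223 -0.0464  0.01  ]
D [ 0.427  -0.1438  0.01  ]
D [ 0.5274 -0.138   0.01  ]
S col [ 0.5085 -0.1122  0.046 ]
S col [ 0.5058 -0.0576  0.046 ]
S col [ 0.4519 -0.0615  0.046 ]
S col [ 0.4649 -0.1209  0.046 ]
D col [ 0.4471 -0.0679  0.046 ]
D col [ 0.4525 -0.1171  0.046 ]
D col [ 0.5041 -0.1158  0.046 ]
1.1568038029910939 [ 0.6521 -0.2125 -0.0727  0.7027] [-4.1654 40.2634] [ 0.6398 -0.2116  0.1205]
[-0.0898  0.2969 -0.5144 -0.4529  0.4718 -0.0232 -0.501  -0.3065]
[[290.2367 184.8498]
 [252.7844 192.282 ]
 [174.102  164.4418]
 [213.3605 157.8879]]
1.156803802985156 [ 0.6521 -0.2125 -0.0727  0.7027] [-4.1654 40.2634] [ 0.6398 -0.2116  0.1205]
[-0.0898  0.2969 -0.5144 -0.4529  0.4718 -0.0232 -0.501  -0.3065]
[[290.2367 184.8499]
 [252.7844 192.282 ]
 [174.102  164.4418]
 [213.3605 157.8879]]
1.156803803010999 [ 0.6521 -0.2125 -0.0727  0.7027] [-4.1654 40.2634] [ 0.6398 -0.2116  0.1205]
[-0.0898  0.2969 -0.5144 -0.4529  0.4718 -0.0232 -0.501  -0.3065]
[[290.2367 184.8498]
 [252.7844 192.282 ]
 [174.102  164.4418]
 [213.3605 157.8879]]
```

Request:
servo_tool([
  {"x": -0.13,"y": -0.14,"z": -0.1,"gripper": 1},
  {"x": -0.27,"y": -0.28,"z": -0.2},
  {"x": -0.4,"y": -0.41,"z": -0.2},
  {"x": -0.53,"y": -0.55,"z": -0.2},
  {"x": -0.67,"y": -0.69,"z": -0.2},
  {"x": -0.8,"y": -0.82,"z": -0.2},
])

```text
validation failed for argument at $.se...
```

Request:
servo_tool([
  {"x": -0.13,"y": -0.14},
  {"x": -0.27,"y": -0.28},
  {"x": -0.4,"y": -0.41},
  {"x": -0.53,"y": -0.55},
  {"x": -0.67,"y": -0.69},
  {"x": -0.8,"y": -0.82},
])

```text
validation failed for argument at $.se...
```

Request:
servo_tool([
  {"x": -0.13,"y": -0.14,"turn": -0.04},
  {"x": -0.27,"y": -0.28,"turn": -0.1},
  {"x": -0.4,"y": -0.41,"turn": -0.16},
  {"x": -0.53,"y": -0.55,"turn": -0.21},
  {"x": -0.67,"y": -0.69,"turn": -0.254},
  {"x": -0.79,"y": -0.82,"turn": -0.254},
  {"x": -0.79,"y": -0.82,"turn": -0.254},
  {"x": -0.79,"y": -0.82,"turn": -0.254},
])

```text
validation failed for argument at $.se...
```

```bash
python3 - <<'E'
from fit import *
np.set_printoptions(precision=4,suppress=True)
o=r.get_obs();print(o['t'],o['position'],o['tcp_rot'],o['q'],o['opening'])
c=cam('wrist');save(c,'pics/w1.png');print(c['position'],c['rotation'])
for t in ['scanner','cup','dock','green_label','green_stand']:print(t,[(np.round(k['at'],1).tolist(),round(k['p'],2)) for k in r.pinpoint('wrist',t)][:3])
E
```

```text
2.4 [0.1998 0.5392 0.2313] [[-0.9377  0.3474  0.    ]
 [ 0.3474  0.9377  0.    ]
 [-0.      0.     -1.    ]] [ 57.6339   9.0748  91.5012  -0.0008  79.4228 -12.0375] 0.08543675798509413
[0.123  0.5673 0.3747] [[ 0.3485 -0.8904 -0.2926]
 [ 0.9373  0.3313  0.1083]
 [ 0.0005 -0.312   0.9501]]
scanner [([7.0, 366.8], 0.64)]
cup []
dock [([92.5, 396.4], 0.76)]
green_label []
green_stand []
```

View pics/w1.png

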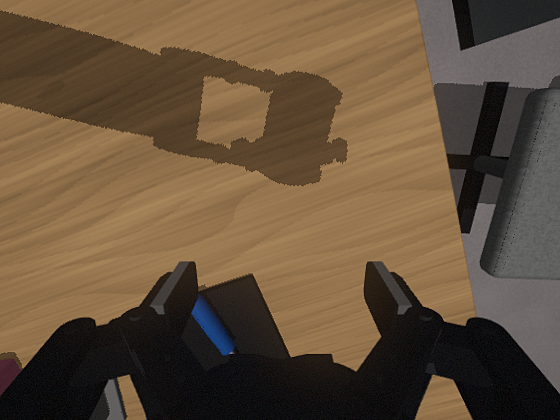

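Request:
servo_tool([
  {"x": -0.13,"y": -0.14,"z": -0.1,"turn": 0,"gripper": 1},
  {"x": -0.27,"y": -0.28,"z": -0.2,"turn": 0,"gripper": 1},
  {"x": -0.4,"y": -0.41,"z": -0.2,"turn": 0,"gripper": 1},
  {"x": -0.53,"y": -0.55,"z": -0.2,"turn": 0,"gripper": 1},
  {"x": -0.67,"y": -0.69,"z": -0.2,"turn": 0,"gripper": 1},
  {"x": -0.8,"y": -0.82,"z": -0.2,"turn": 0,"gripper": 1},
])

```text
t: 3.2
position: [0.2932, 0.3281, 0.2715]
tcp_rot: [[-0.938, 0.347, 0.001], [0.347, 0.938, 0.0], [-0.001, 0.0, -1.0]]
force: [0.7, -0.3, 0.5]
opening: 0.0851
grasp_force: 0.0
```

Request:
servo_tool([
  {"x": -0.13,"y": -0.14,"z": 0,"turn": 0,"gripper": 1},
  {"x": -0.27,"y": -0.28,"z": 0,"turn": 0,"gripper": 1},
  {"x": -0.4,"y": -0.41,"z": 0,"turn": 0,"gripper": 1},
  {"x": -0.53,"y": -0.55,"z": 0,"turn": 0,"gripper": 1},
  {"x": -0.67,"y": -0.69,"z": 0,"turn": 0,"gripper": 1},
  {"x": -0.8,"y": -0.82,"z": 0,"turn": 0,"gripper": 1},
])

```text
t: 3.7
position: [0.3864, 0.1184, 0.2717]
tcp_rot: [[-0.938, 0.348, 0.001], [0.348, 0.938, -0.0], [-0.001, 0.0, -1.0]]
force: [0.7, 0.5, -1.3]
opening: 0.0852
grasp_force: 0.0
```

Request:
servo_tool([
  {"x": -0.13,"y": -0.14,"z": 0,"turn": -0.04,"gripper": 1},
  {"x": -0.27,"y": -0.28,"z": 0,"turn": -0.1,"gripper": 1},
  {"x": -0.4,"y": -0.41,"z": 0,"turn": -0.16,"gripper": 1},
  {"x": -0.53,"y": -0.55,"z": 0,"turn": -0.21,"gripper": 1},
  {"x": -0.67,"y": -0.69,"z": 0,"turn": -0.254,"gripper": 1},
  {"x": -0.79,"y": -0.82,"z": 0,"turn": -0.254,"gripper": 1},
  {"x": -0.79,"y": -0.82,"z": 0,"turn": -0.254,"gripper": 1},
  {"x": -0.79,"y": -0.82,"z": 0,"turn": -0.254,"gripper": 1},
])

```text
t: 4.37
position: [0.4772, -0.0897, 0.271]
tcp_rot: [[-0.999, -0.041, -0.001], [-0.041, 0.999, 0.0], [0.001, 0.001, -1.0]]
force: [0.6, 0.6, -0.7]
opening: 0.0857
grasp_force: 0.0
```

```bash
python3 - <<'E'
from fit import *
np.set_printoptions(precision=4,suppress=True)
o=r.get_obs();print(o['t'],o['position'],o['tcp_rot'],o['q'],o['opening'])
c=cam('wrist');save(c,'pics/w2.png')
np.savez('w2.npz',K=K(c),d=c['distortion'],p=c['position'],R=c['rotation'])
for t in ['scanner','cup','dock','green_label','green_stand']:print(t,[(np.round(k['at'],1).tolist(),round(k['p'],2)) for k in r.pinpoint('wrist',t)][:3])
E
```

```text
4.3667 [ 0.4772 -0.0897  0.271 ] [[-0.9992 -0.0411 -0.0007]
 [-0.0411  0.9992  0.0005]
 [ 0.0007  0.0005 -1.    ]] [ -24.9465   -5.914   102.3099    0.0074   83.6545 -117.3014] 0.08570750684791571
scanner [([351.6, 75.7], 0.77), ([281.6, 172.7], 0.66), ([290.7, 67.9], 0.59)]
cup [([278.0, 168.7], 0.79)]
dock [([412.3, 159.9], 0.93)]
green_label [([177.8, 320.0], 0.81)]
green_stand [([199.7, 274.5], 0.92)]
```

View pics/w2.png

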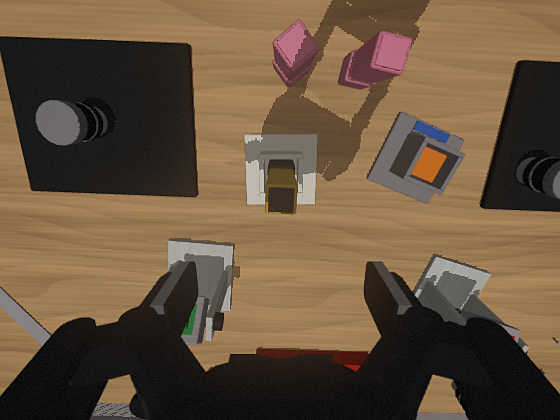

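Request:
servo_tool([
  {"x": -0.08,"y": -0.15,"z": 0,"turn": 0,"gripper": 1},
  {"x": -0.15,"y": -0.3,"z": 0,"turn": 0,"gripper": 1},
  {"x": -0.23,"y": -0.45,"z": 0,"turn": 0,"gripper": 1},
  {"x": -0.3,"y": -0.6,"z": 0,"turn": 0,"gripper": 1},
  {"x": -0.3,"y": -0.6,"z": 0,"turn": 0,"gripper": 1},
  {"x": -0.3,"y": -0.6,"z": 0,"turn": 0,"gripper": 1},
])

```text
t: 5.17
position: [0.5425, -0.2059, 0.2708]
tcp_rot: [[-0.999, -0.043, -0.001], [-0.043, 0.999, 0.001], [0.001, 0.001, -1.0]]
force: [-1.1, -0.0, 0.2]
opening: 0.0854
grasp_force: 0.0
```

```bash
python3 - <<'E'
from fit import *
np.set_printoptions(precision=4,suppress=True)
w=np.load('w2.npz');W={'fx':w['K'][0,0],'fy':w['K'][1,1],'cx':w['K'][0,2],'cy':w['K'][1,2],'distortion':w['d'],'position':w['p'],'rotation':w['R']}
print('cup',atz(W,(278,168.7),0),'foot',[atz(W,p,.01)[:2] for p in [(245,134),(317,134),(316,205),(246,204)]])
print('dock',atz(W,(412.3,159.9),0),'foot',[atz(W,p,.01)[:2] for p in [(402,111),(464,138),(428,203),(368,178)]])
print('pad',[atz(W,p,.062)[:2] for p in [(408,128),(466,150),(444,191),(388,172)]])
c=cam('wrist')
print('label',[(k['at'],k['p']) for k in r.pinpoint('wrist','green_label')])
T=r.trace('wrist','green_label');print(len(T),T[0]['at'],T[0]['p'] if T else 0)
h=cv2.cvtColor(c['image'],cv2.COLOR_RGB2HSV);m=cv2.inRange(h,(45,90,30),(85,255,255))
k,l,s,cc=cv2.connectedComponentsWithStats(cv2.morphologyEx(m,cv2.MORPH_CLOSE,np.ones((9,9))))
i=1+np.argmax(s[1:,4]);print(s[i],cc[i]);q=cv2.boxPoints(cv2.minAreaRect(np.argwhere(l==i)[:,::-1].astype(np.float32)));print(q)
hull=cv2.convexHull(np.argwhere(l==i)[:,::-1].astype(np.int32));print(cv2.approxPolyDP(hull,4,True)[:,0])
np.savez('w3.npz',K=K(c),d=c['distortion'],p=c['position'],R=c['rotation'])
x,y=map(int,cc[i]);cr=c['image'][max(0,y-80):y+80,max(0,x-100):x+100];print(max(0,x-100),max(0,y-80))
save({'image':cv2.resize(cr,None,fx=4,fy=4,interpolation=cv2.INTER_CUBIC)[:600]},'pics/w3.png')
E
```

```text
cup [ 0.4739 -0.0928  0.    ] foot [array([ 0.4263, -0.1393]), array([ 0.4224, -0.0418]), array([ 0.5233, -0.0353]), array([ 0.5258, -0.1376])]
dock [0.4534 0.0986 0.    ] foot [array([0.3881, 0.0687]), array([0.4192, 0.1597]), array([0.5137, 0.1285]), array([0.4802, 0.0354])]
pad [array([0.4077, 0.0582]), array([0.4301, 0.133 ]), array([0.482 , 0.1172]), array([0.4608, 0.0426])]
label [([176.2, 75.2], 0.51)]
1 [273.5, 278.4] 0.69
[ 253  257   40   35 1186] [272.6686 274.3761]
[[252.134  287.9485]
 [255.1371 256.9165]
 [293.5515 260.634 ]
 [290.5484 291.666 ]]
[[292 261]
 [290 291]
 [253 288]
 [256 257]]
172 194
```

View pics/w3.png

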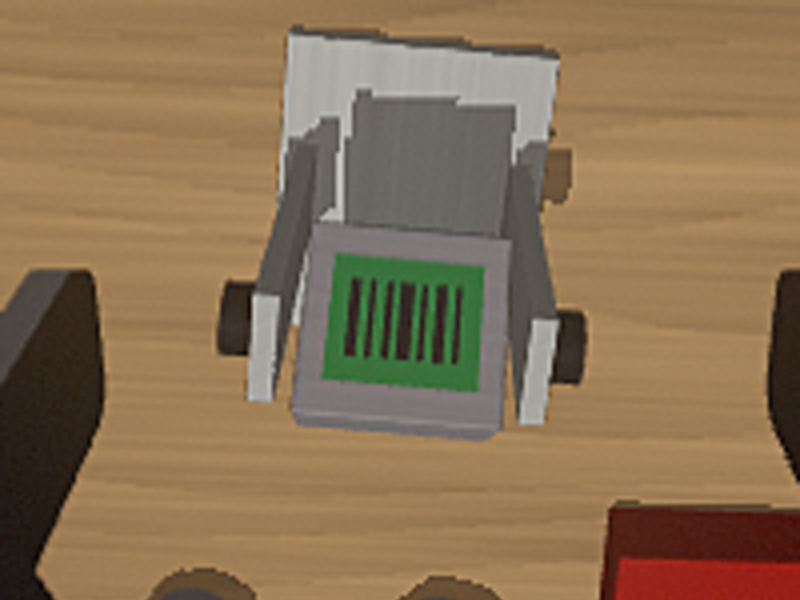

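```bash
python3 - <<'E'
from fit import *
np.set_printoptions(precision=4,suppress=True)
w=np.load('w3.npz');W={'fx':w['K'][0,0],'fy':w['K'][1,1],'cx':w['K'][0,2],'cy':w['K'][1,2],'distortion':w['d'],'position':w['p'],'rotation':w['R']}
D=cam('side')
f4=lambda L:np.array(L)/4+[172,194]
lw=f4([(336,254),(484,266),(477,391),(322,378)]);bw=f4([(313,222),(511,240),(501,430),(291,408)])
print('foot',[atz(W,p,.01)[:2] for p in f4([(290,32),(559,55)])])
ls=np.array([(505,135),(553,85),(610,132),(567,188)])/4.6+[260,205]
Cw=np.array([(-18,-22,0),(-18,22,0),(18,22,0),(18,-22,0)])/1000
Bw=np.array([(-28,-30,-.5),(-28,30,-.5),(28,30,-.5),(28,-30,-.5)])/1000
Cs=np.array([(-18,22,0),(18,22,0),(18,-22,0),(-18,-22,0)])/1000
def mk(wb,ws):
  def res(p):
    c,R=lab(p)
    return np.r_[(proj(W,Cw@R.T+c)-lw).ravel(),wb*(proj(W,Bw@R.T+c)-bw).ravel(),ws*(proj(D,Cs@R.T+c)-ls).ravel()]
  return res
for wb,ws in((0,0),(1,0),(0,1),(1,1)):
    f=least_squares(mk(wb,ws),[.651,-.209,-.05,.6]);print(wb,ws,f.cost,f.x[:2],np.degrees(f.x[2:]),lab(f.x)[0]);
print(f.fun)
E
```

```text
foot [array([ 0.5881, -0.2558]), array([ 0.5928, -0.1573])]
0 0 0.023166866566703352 [ 0.6526 -0.2103] [-3.1391 43.6541] [ 0.6396 -0.2096  0.1197]
1 0 0.8380312613869239 [ 0.654  -0.2106] [-3.66 47.37] [ 0.6401 -0.2097  0.1189]
0 1 2.1206118335316813 [ 0.6534 -0.2108] [-3.5739 44.8987] [ 0.64   -0.21    0.1195]
1 1 2.9081653703581796 [ 0.6541 -0.2107] [-3.807  47.1789] [ 0.6402 -0.2098  0.1189]
[-0.0915  0.1381 -0.2517  0.7113 -0.1795  0.031  -0.2261 -0.3389 -0.0281
 -0.3108 -0.0522  0.0348  0.3815  0.0862 -0.7372  0.6427 -0.2521  0.6065
 -1.5011 -0.6573 -0.462  -0.2846 -0.6269 -0.0742]
```

Request:
servo_tool([
  {"x": 0.08,"y": 0.15,"z": 0,"turn": 0,"gripper": 1},
  {"x": 0.16,"y": 0.3,"z": 0,"turn": 0,"gripper": 1},
  {"x": 0.24,"y": 0.45,"z": 0,"turn": 0,"gripper": 1},
  {"x": 0.312,"y": 0.596,"z": 0.05,"turn": 0,"gripper": 1},
  {"x": 0.312,"y": 0.596,"z": 0.2,"turn": 0,"gripper": 1},
  {"x": 0.312,"y": 0.596,"z": 0.38,"turn": 0,"gripper": 1},
  {"x": 0.312,"y": 0.596,"z": 0.55,"turn": 0,"gripper": 1},
  {"x": 0.312,"y": 0.596,"z": 0.72,"turn": 0,"gripper": 1},
  {"x": 0.312,"y": 0.596,"z": 0.874,"turn": 0,"gripper": 1},
  {"x": 0.312,"y": 0.596,"z": 0.874,"turn": 0,"gripper": 1},
])

```text
t: 6.2
position: [0.4697, -0.0861, 0.0907]
tcp_rot: [[-0.999, -0.045, -0.011], [-0.045, 0.999, 0.005], [0.01, 0.005, -1.0]]
force: [-1.3, 0.4, -1.4]
opening: 0.0856
grasp_force: 0.0
```

Request:
servo_tool([
  {"x": 0,"y": 0,"z": 0,"turn": 0,"gripper": 0},
  {"x": 0,"y": 0,"z": 0,"turn": 0,"gripper": 0},
  {"x": 0,"y": 0,"z": 0,"turn": 0,"gripper": 0},
  {"x": 0,"y": 0,"z": 0,"turn": 0,"gripper": 0},
  {"x": 0,"y": 0,"z": 0,"turn": 0,"gripper": 0},
  {"x": 0,"y": 0,"z": 0,"turn": 0,"gripper": 0},
  {"x": 0,"y": 0,"z": 0,"turn": 0,"gripper": 0},
], newtons=25)

```text
t: 6.78
position: [0.4761, -0.0897, 0.0986]
tcp_rot: [[-0.999, -0.044, 0.003], [-0.044, 0.999, -0.001], [-0.003, -0.001, -1.0]]
force: [-0.6, 1.3, 6.6]
opening: 0.03
grasp_force: 24.5
```

```bash
python3 - <<'E'
from h import *
o=r.get_obs();print(o['t'],o['force'],o['grasp_force'])
c=cam('side');a=c['image'][190:300,230:330];b=cam('scene')['image'][140:250,190:290]
save({'image':cv2.resize(np.hstack([a,b]),None,fx=4,fy=4,interpolation=cv2.INTER_CUBIC)},'pics/g1.png')
E
```

```text
6.7833 [-0.62064647  1.25363093  6.59901896] 24.468128085136414
```

View pics/g1.png

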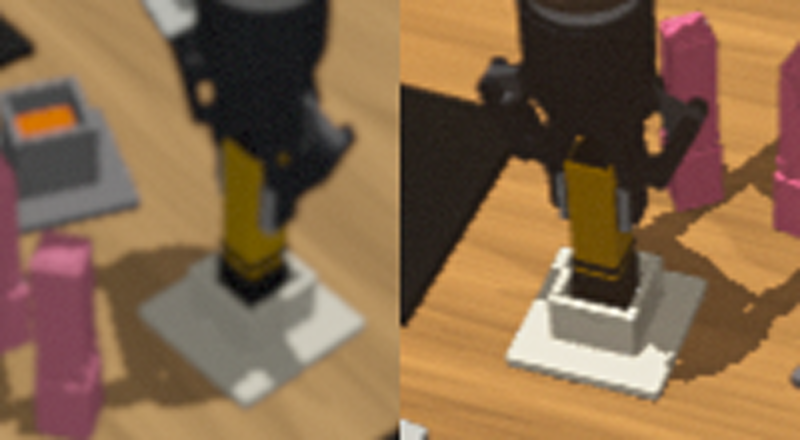

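Request:
servo_tool([
  {"x": 0,"y": 0,"z": -0.07,"turn": 0,"gripper": 0},
  {"x": 0,"y": 0,"z": -0.14,"turn": 0,"gripper": 0},
  {"x": 0,"y": 0,"z": -0.21,"turn": 0,"gripper": 0},
  {"x": -0.05,"y": 0,"z": -0.24,"turn": 0,"gripper": 0},
  {"x": -0.12,"y": 0,"z": -0.24,"turn": 0,"gripper": 0},
  {"x": -0.2,"y": 0,"z": -0.24,"turn": 0,"gripper": 0},
  {"x": -0.25,"y": 0,"z": -0.24,"turn": 0,"gripper": 0},
  {"x": -0.25,"y": 0,"z": -0.19,"turn": 0,"gripper": 0},
  {"x": -0.25,"y": 0,"z": -0.12,"turn": 0,"gripper": 0},
  {"x": -0.25,"y": 0,"z": -0.09,"turn": 0,"gripper": 0},
])

```text
t: 7.72
position: [0.5229, -0.0864, 0.1122]
tcp_rot: [[-0.999, -0.044, -0.004], [-0.044, 0.999, 0.001], [0.004, 0.001, -1.0]]
force: [-0.7, 0.5, -2.7]
opening: 0.0303
grasp_force: 24.7
```

```bash
cat > pose.py <<'E'
from fit import *
np.set_printoptions(precision=4,suppress=True)
# yellow mask and axis of scanner from side+scene: trace masks -> principal image line -> intersect planes
def axis(names=('scene','side')):
    P=[]
    for n in names:
        c=cam(n);h=cv2.cvtColor(c['image'],cv2.COLOR_RGB2HSV);m=cv2.inRange(h,(20,130,40),(32,255,255))
        k,l,s,cc=cv2.connectedComponentsWithStats(m)
        o=r.get_obs();tp=proj(c,o['position'])[0]
        i=min([i for i in range(1,k) if s[i,4]>60],key=lambda i:np.hypot(*(cc[i]-tp)))
        pts=np.argwhere(l==i)[:,::-1].astype(np.float32)
        vx,vy,x0,y0=cv2.fitLine(pts,cv2.DIST_L2,0,.01,.01).ravel()
        a,da=ray(c,(x0-8*vx,y0-8*vy));b,db=ray(c,(x0+8*vx,y0+8*vy))
        P.append((a,np.cross(da,db)/np.linalg.norm(np.cross(da,db))));print(n,len(pts),cc[i],vx,vy)
    d=np.cross(P[0][1],P[1][1]);d/=np.linalg.norm(d);d*=np.sign(d[2])
    print('axis',d,'tilt to -x',np.degrees(np.arctan2(-d[0],d[2])),'y',np.degrees(np.arcsin(d[1])))
    o=r.get_obs();G=np.array(o['position'])-.019*np.array(o['tcp_rot'])[:,2]
    for a,n in P: print(' plane dist of grasp pt mm',1000*(G-a)@n)
    print('t',o['t'],'G',G,'f',o['force'],'gf',o['grasp_force'],'op',o['opening'])
E
python3 -c "
from pose import *
axis()"
```

```text
scene 302 [231.2748 203.0232] 0.2652276 0.96418583
side 367 [305.4469 230.3624] 0.12864655 0.9916905
axis [-0.4276 -0.407   0.8072] tilt to -x 27.910858257046556 y -24.015658382885483
 plane dist of grasp pt mm -6.788198887141296
 plane dist of grasp pt mm -8.689348871750783
t 7.8167 G [ 0.5228 -0.0864  0.1314] f [-0.4341  0.1173 -1.6736] gf 24.709685146808624 op 0.029845687345259327
```

Request:
servo_tool([
  {"x": 0.04,"y": 0,"z": 0,"turn": 0,"gripper": 0},
  {"x": 0.08,"y": 0,"z": -0.005,"turn": 0,"gripper": 0},
  {"x": 0.12,"y": 0,"z": -0.008,"turn": 0,"gripper": 0},
  {"x": 0.155,"y": 0,"z": -0.006,"turn": 0,"gripper": 0},
  {"x": 0.19,"y": 0,"z": -0.002,"turn": 0,"gripper": 0},
  {"x": 0.23,"y": 0,"z": 0.008,"turn": 0,"gripper": 0},
  {"x": 0.265,"y": 0,"z": 0.018,"turn": 0,"gripper": 0},
  {"x": 0.3,"y": 0,"z": 0.032,"turn": 0,"gripper": 0},
  {"x": 0.34,"y": 0,"z": 0.05,"turn": 0,"gripper": 0},
  {"x": 0.375,"y": 0,"z": 0.073,"turn": 0,"gripper": 0},
], newtons=20)

```text
t: 8.65
position: [0.4491, -0.0905, 0.0998]
tcp_rot: [[-0.999, -0.044, 0.0], [-0.044, 0.999, -0.001], [-0.0, -0.001, -1.0]]
force: [2.3, -1.2, 2.4]
opening: 0.0297
grasp_force: 21.0
```

Request:
servo_tool([
  {"x": 0,"y": 0,"z": 0,"turn": 0,"gripper": 0},
  {"x": 0,"y": 0,"z": 0,"turn": 0,"gripper": 0},
  {"x": 0,"y": 0,"z": 0,"turn": 0,"gripper": 0},
], newtons=60)

```text
t: 8.9
position: [0.4488, -0.0901, 0.0992]
tcp_rot: [[-0.999, -0.044, -0.002], [-0.044, 0.999, 0.001], [0.002, 0.001, -1.0]]
force: [0.2, 0.1, -1.0]
opening: 0.0294
grasp_force: 60.9
```

```bash
cat > fitp.py <<'E'
from fit import *
np.set_printoptions(precision=4,suppress=True)
def boxp(z0,z1,w): return np.array([(x,y,z) for x in(-w,w) for y in(-w,w) for z in(z0,z1)])
def model(th,L,G,R):
    # scanner frame: rotated about finger axis; nose towards -toolx (world +x) for th>0
    X=-R[:,0];Z=-R[:,2];Y=R[:,1]
    u=np.cos(th)*X+np.sin(th)*Z;w=-np.sin(th)*X+np.cos(th)*Z
    M=np.stack([u,Y,w],1);return M,G-L*w
def fitpose(names=('scene','side'),th0=0.,draw=None,L0=.1076):
    o=r.get_obs();R=np.array(o['tcp_rot']);G=np.array(o['position'])-.019*R[:,2]
    obs=[]
    for n in names:
        c=cam(n);h=cv2.cvtColor(c['image'],cv2.COLOR_RGB2HSV)
        m=cv2.inRange(h,(18,110,30),(34,255,255))
        t=proj(c,G)[0];z=np.zeros_like(m);cv2.circle(z,tuple(int(v) for v in t),90,1,-1);z=m*z
        k,l,s,cc=cv2.connectedComponentsWithStats(z);obs.append((n,c,t,m))
    def hull(c,P): 
        z=np.zeros((420*2,560*2),np.uint8);cv2.fillConvexPoly(z,cv2.convexHull(((proj(c,P)+.5)*2*16-8).astype(np.int32)),1,cv2.LINE_8,4);return z>0
    def score(th,L):
        M,p=model(th,L,G,R);s=0
        for n,c,t,m in obs:
            m2=cv2.resize(m,None,fx=2,fy=2,interpolation=cv2.INTER_LINEAR)>127
            full=hull(c,boxp(.05,.142,.015)@M.T+p);low=hull(c,boxp(.05,.070,.015)@M.T+p);bl=hull(c,boxp(0,.05,.017)@M.T+p)
            near=hull(c,boxp(-.03,.16,.06)@M.T+p)
            s+=(m2&near&~full).sum()+(low&~m2&~bl).sum()+(bl&m2).sum()
        return s
    best=min(((score(t,L),t,L) for t in np.radians(np.arange(-15,65,4)) for L in np.arange(L0-.012,L0+.0121,.004)))
    best=min(((score(t,L),t,L) for t in best[1]+np.radians(np.arange(-4,4.1,1)) for L in best[2]+np.arange(-.004,.0041,.002)))
    M,p=model(best[1],best[2],G,R)
    print('t',o['t'],'score',best[0],'theta',np.degrees(best[1]),'L',best[2],'nose',p,'axis',M[:,2]);print('tcp',o['position'],'f',o['force'],'gf',o['grasp_force'])
    prof=[(d,score(best[1]+np.radians(d),best[2])) for d in(-6,-3,3,6)];print(prof)
    if draw:
        ims=[]
        for n,c,t,m in obs:
            im=c['image'].copy();x,y=map(int,t);x0=max(0,x-50);y0=max(0,y-50);cr=cv2.resize(im[y0:y0+110,x0:x0+100],None,fx=4,fy=4,interpolation=cv2.INTER_CUBIC)
            for P in(boxp(.05,.142,.015),boxp(0,.05,.017)):
                q=((proj(c,P@M.T+p)-[x0,y0]+.5)*4).astype(int)
                for i in range(8):
                    for j in range(i): 
                        if bin(i^j).count('1')==1: cv2.line(cr,tuple(map(int,q[i])),tuple(map(int,q[j])),(0,255,255),1)
            ims.append(cv2.resize(cr,(400,440)))
        save({'image':np.hstack(ims)},draw)
    return best,M,p
E
python3 -c "
from fitp import *
fitpose(draw='pics/p1.png')"
```

```text
t 8.9 score 2678 theta 30.000000000000004 L 0.10960000000000002 nose [ 0.5034 -0.0876  0.0232] axis [-0.4974 -0.0226  0.8672]
tcp [ 0.4488 -0.0901  0.0992] f [ 0.2425  0.116  -0.9878] gf 60.91102123260498
[(-6, np.int64(2852)), (-3, np.int64(2743)), (3, np.int64(2725)), (6, np.int64(2736))]
```

View pics/p1.png

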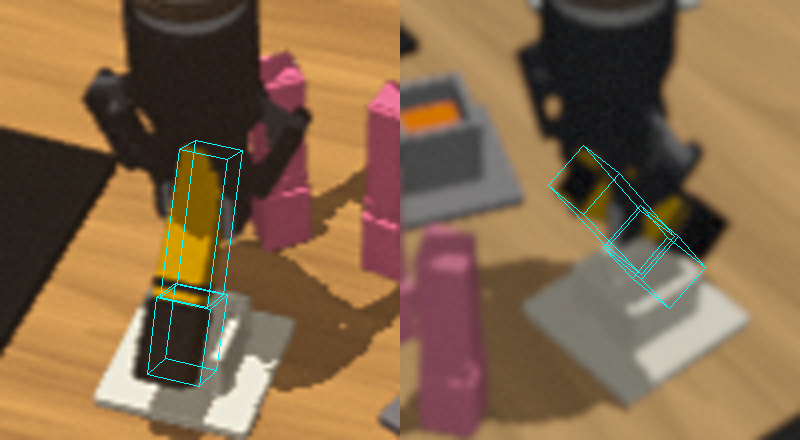

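Request:
servo_tool([
  {"x": 0,"y": 0,"z": -0.1,"turn": 0,"gripper": 0},
  {"x": 0,"y": 0,"z": -0.25,"turn": 0.03,"gripper": 0},
  {"x": 0,"y": 0,"z": -0.4,"turn": 0.064,"gripper": 0},
  {"x": -0.05,"y": -0.1,"z": -0.55,"turn": 0.064,"gripper": 0},
  {"x": -0.12,"y": -0.22,"z": -0.645,"turn": 0.064,"gripper": 0},
  {"x": -0.18,"y": -0.34,"z": -0.645,"turn": 0.064,"gripper": 0},
  {"x": -0.24,"y": -0.46,"z": -0.645,"turn": 0.064,"gripper": 0},
  {"x": -0.3,"y": -0.55,"z": -0.645,"turn": 0.064,"gripper": 0},
  {"x": -0.315,"y": -0.58,"z": -0.645,"turn": 0.064,"gripper": 0},
  {"x": -0.315,"y": -0.58,"z": -0.645,"turn": 0.064,"gripper": 0},
])

```text
t: 9.83
position: [0.5176, -0.2041, 0.2278]
tcp_rot: [[-0.998, 0.057, -0.002], [0.057, 0.998, 0.001], [0.002, 0.001, -1.0]]
force: [-0.7, 0.6, -1.1]
opening: 0.0293
grasp_force: 60.7
```

Request:
servo_tool([
  {"x": 0,"y": 0,"z": 0,"turn": 0,"gripper": 0},
  {"x": 0,"y": 0,"z": 0,"turn": 0,"gripper": 0},
])

```text
t: 10.0
position: [0.5171, -0.2021, 0.2283]
tcp_rot: [[-0.998, 0.055, -0.002], [0.055, 0.998, 0.001], [0.002, 0.001, -1.0]]
force: [-1.1, -0.1, -1.7]
opening: 0.0292
grasp_force: 60.7
```

```bash
cat > fit2.py <<'E'
from fit import *
from scipy.optimize import differential_evolution
np.set_printoptions(precision=4,suppress=True)
def boxp(z0,z1,w): return np.array([(x,y,z) for x in(-w,w) for y in(-w,w) for z in(z0,z1)])
def run(names=('scene','side'),lo=-10,hi=65,draw=None):
    o=r.get_obs();R=np.array(o['tcp_rot']);G0=np.array(o['position'])-.019*R[:,2]
    X,Y,Z=-R[:,0],R[:,1],-R[:,2]
    def model(v):
        th,dx,dy,L=v[0],v[1],v[2],v[3]
        u=np.cos(th)*X+np.sin(th)*Z;w=-np.sin(th)*X+np.cos(th)*Z
        return np.stack([u,Y,w],1),G0+dx*X+dy*Y+v[4]*Z-L*w
    obs=[];s=3
    for n in names:
        c=cam(n);x,y=map(int,proj(c,G0)[0]);x0,y0=x-70,y-70
        im=cv2.copyMakeBorder(c['image'],80,80,80,80,cv2.BORDER_REPLICATE)[y0+80:y0+220,x0+80:x0+220]
        im=cv2.resize(im,None,fx=s,fy=s,interpolation=cv2.INTER_CUBIC);h=cv2.cvtColor(im,cv2.COLOR_RGB2HSV)
        ye=cv2.inRange(h,(18,110,30),(34,255,255))>0
        if n!='wrist': ye&=(h[:,:,1]>170)
        dk=cv2.inRange(h,(0,0,0),(180,255,62))>0
        obs.append((n,c,np.array([x0,y0]),ye,dk,im))
    def hull(c,o0,P):
        z=np.zeros((140*s,140*s),np.uint8);cv2.fillConvexPoly(z,cv2.convexHull(((proj(c,P)-o0+.5)*s).astype(np.int32)),1);return z>0
    def score(v):
        M,p=model(v);t=0
        H=lambda B:hull(c,o0,B@M.T+p)
        for n,c,o0,ye,dk,im in obs:
            fu,lo_,no,ri=H(boxp(.05,.142,.015)),H(boxp(.052,.075,.015)),H(boxp(0,.05,.017)),H(boxp(-.012,.03,.030))
            near=H(boxp(-.01,.15,.03))
            t+=(ye&near&~fu).sum()+(no&ye&~fu).sum()+.5*(lo_&~ye&~no).sum()+(no&~dk&~fu).sum()+(ri&dk&~no&~fu).sum()
        return t/100+ (v[1]/.004)**2+(v[2]/.002)**2+((v[4]-.004)/.005)**2
    b=differential_evolution(score,[(np.radians(lo),np.radians(hi)),(-.008,.008),(-.004,.004),(.09,.125),(-.004,.013)],seed=1,maxiter=40,popsize=10,tol=1e-4)
    M,p=model(b.x);print('t',o['t'],'score',b.fun,'theta',np.degrees(b.x[0]),'dx,dy,L,dz',b.x[1:],'\nnose',p,'axis',M[:,2])
    print('tcp',o['position'],'f',o['force'],'gf',o['grasp_force'])
    print([(d,round(score(b.x+[np.radians(d),0,0,0,0]),1)) for d in(-8,-4,4,8)])
    if draw:
        ims=[]
        for n,c,o0,ye,dk,im in obs:
            im=im.copy()
            for P in(boxp(.05,.142,.015),boxp(0,.05,.017)):
                q=((proj(c,P@M.T+p)-o0+.5)*s).astype(int)
                for i in range(8):
                    for j in range(i):
                        if bin(i^j).count('1')==1: cv2.line(im,tuple(map(int,q[i])),tuple(map(int,q[j])),(0,255,255),1)
            ims.append(im[:,:])
        save({'image':cv2.resize(np.hstack(ims),(800,400))},draw)
    return b.x,M,p
E
python3 - <<'E'
from fit2 import *
v,M,p=run(draw='pics/p2.png')
lc=np.array([.640,-.210,.1195])
print('label in scanner mm',1000*M.T@(lc-p))
E
```

```text
t 10.0 score 58.391704795732686 theta 42.634904257569524 dx,dy,L,dz [ 0.0025 -0.0002  0.114   0.0067] 
nose [ 0.5966 -0.2067  0.17  ] axis [-0.6751  0.0367  0.7368]
tcp [ 0.5171 -0.2021  0.2283] f [-1.0805 -0.1226 -1.6543] gf 60.72539806365967
[(-8, np.float64(75.5)), (-4, np.float64(67.1)), (4, np.float64(63.6)), (8, np.float64(72.1))]
label in scanner mm [ -2.1184  -0.9626 -66.6422]
```

View pics/p2.png

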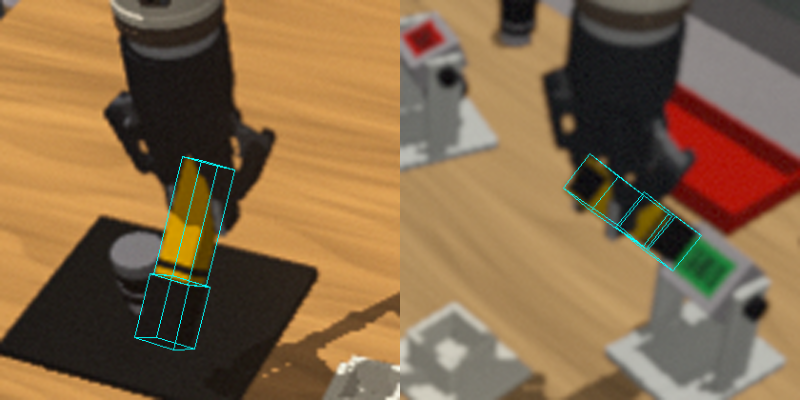

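Request:
servo_tool([
  {"x": 0,"y": 0,"z": 0,"turn": 0,"gripper": 0},
  {"x": 0,"y": 0,"z": 0,"turn": 0,"gripper": 0},
  {"x": 0,"y": 0,"z": 0,"turn": 0,"gripper": 0},
  {"x": 0,"y": 0,"z": 0,"turn": 0,"gripper": 0},
  {"x": 0,"y": 0,"z": 0,"turn": 0,"gripper": 0},
  {"x": 0,"y": 0,"z": 0,"turn": 0,"gripper": 0},
  {"x": 0,"y": 0,"z": 0,"turn": 0,"gripper": 0},
  {"x": 0,"y": 0,"z": 0,"turn": 0,"gripper": 0},
  {"x": 0,"y": 0,"z": 0,"turn": 0,"gripper": 0},
  {"x": 0,"y": 0,"z": 0,"turn": 0,"gripper": 0},
])

```text
t: 10.93
position: [0.5178, -0.2034, 0.2289]
tcp_rot: [[-0.998, 0.056, 0.0], [0.056, 0.998, -0.0], [-0.0, -0.0, -1.0]]
force: [-0.3, 0.2, -2.3]
opening: 0.0295
grasp_force: 60.7
```

Request:
servo_tool([
  {"x": 0,"y": 0,"z": 0,"turn": 0,"gripper": 0},
  {"x": 0,"y": 0,"z": 0,"turn": 0,"gripper": 0},
  {"x": 0,"y": 0,"z": 0,"turn": 0,"gripper": 0},
  {"x": 0,"y": 0,"z": 0,"turn": 0,"gripper": 0},
  {"x": 0,"y": 0,"z": 0,"turn": 0,"gripper": 0},
  {"x": 0,"y": 0,"z": 0,"turn": 0,"gripper": 0},
  {"x": 0,"y": 0,"z": 0,"turn": 0,"gripper": 0},
  {"x": 0,"y": 0,"z": 0,"turn": 0,"gripper": 0},
  {"x": 0,"y": 0,"z": 0,"turn": 0,"gripper": 0},
  {"x": 0,"y": 0,"z": 0,"turn": 0,"gripper": 0},
])

```text
t: 11.77
position: [0.5178, -0.2034, 0.2289]
tcp_rot: [[-0.998, 0.056, 0.0], [0.056, 0.998, -0.0], [-0.0, -0.0, -1.0]]
force: [-0.1, 0.4, -1.7]
opening: 0.0294
grasp_force: 60.7
```

```bash
python3 - <<'E'
from fit2 import *
v,M,p=run(names=('scene','side','wrist'),lo=25,hi=60)
print('label in scanner mm',1000*M.T@(np.array([.640,-.210,.1195])-p))
o=r.get_obs();print(o['q'])
E
```

```text
t 11.7667 score 102.97318596922238 theta 34.1897512030702 dx,dy,L,dz [-0.0009 -0.0003  0.1032  0.005 ] 
nose [ 0.5748 -0.2069  0.1676] axis [-0.5611  0.0317  0.8272]
tcp [ 0.5178 -0.2034  0.2289] f [-0.063   0.3792 -1.6741] gf 60.7251763343811
[(-8, np.float64(165.7)), (-4, np.float64(159.5)), (4, np.float64(170.8)), (8, np.float64(244.1))]
label in scanner mm [ 26.9805   0.6046 -76.4438]
[ -33.8905    6.4156   94.7095    0.0015   78.8718 -120.6612]
```

```bash
python3 - <<'E'
from fit2 import *
for lo in (34,38,42,46,50):
    import io,contextlib
    with contextlib.redirect_stdout(io.StringIO()) as f: v,M,p=run(lo=lo,hi=lo+.1)
    c=cam('wrist');h=cv2.cvtColor(c['image'],cv2.COLOR_RGB2HSV);ye=cv2.inRange(h,(18,140,30),(34,255,255))
    ye=cv2.morphologyEx(ye,cv2.MORPH_OPEN,np.ones((5,5)))
    k,l,s,cc=cv2.connectedComponentsWithStats(ye);big=[i for i in range(1,k) if s[i,4]>200]
    z=np.zeros((420,560),np.uint8);q=proj(c,boxp(.05,.142,.015)@M.T+p);cv2.fillConvexPoly(z,cv2.convexHull(q.astype(np.int32)),1)
    print(lo,f.getvalue().split('theta')[0][-12:],v[1:],'lab',1000*M.T@(np.array([.640,-.210,.1195])-p),'wrist hull rows',q[:,1].min(),q[:,1].max(),'cols',q[:,0].min(),q[:,0].max(),[s[i].tolist() for i in big],'out',((ye>0)&(z==0)).sum())
E
```

```text
34 29341638506  [ 0.0068 -0.0002  0.1133  0.0096] lab [ 18.3771   0.5054 -65.8048] wrist hull rows 273.6406092785366 358.3365239725497 cols 237.83541605902752 320.57640277531914 [[241, 250, 80, 84, 2168]] out 334
38 20861416019  [ 0.0033 -0.0007  0.1159  0.0095] lab [  8.6948   0.9095 -66.0943] wrist hull rows 261.68610023463225 343.9539855820001 cols 237.12840548066532 319.05530910719733 [[241, 250, 80, 84, 2170]] out 257
42 36046224654  [ 0.0025 -0.0001  0.1144  0.0072] lab [ -1.954    0.3517 -66.6587] wrist hull rows 252.35163546452216 333.6482581092627 cols 238.72317633032952 320.53783594297306 [[241, 250, 80, 84, 2172]] out 58
46 22545759712  [0.0025 0.0003 0.1143 0.005 ] lab [-12.9842  -0.0716 -64.6784] wrist hull rows 246.16926322202107 338.5937814283526 cols 240.5267719292362 320.9511213230494 [[241, 250, 80, 84, 2172]] out 14
50 96887960913  [-0.0008 -0.0001  0.1162  0.0043] lab [-22.5267   0.3264 -63.4432] wrist hull rows 237.14926897534713 341.30976821968477 cols 239.96171871654045 319.3872886788307 [[241, 250, 80, 84, 2170]] out 122
```

Request:
servo_tool([
  {"x": 0.009,"y": 0,"z": 0.009,"turn": 0,"gripper": 0},
  {"x": 0.018,"y": 0,"z": 0.017,"turn": 0,"gripper": 0},
  {"x": 0.018,"y": 0,"z": 0.017,"turn": 0,"gripper": 0},
  {"x": 0.018,"y": 0,"z": 0.017,"turn": 0,"gripper": 0},
  {"x": 0.018,"y": 0,"z": 0.017,"turn": 0,"gripper": 0},
  {"x": 0.018,"y": 0,"z": 0.017,"turn": 0,"gripper": 0},
  {"x": 0.018,"y": 0,"z": 0.017,"turn": 0,"gripper": 0},
  {"x": 0.018,"y": 0,"z": 0.017,"turn": 0,"gripper": 0},
  {"x": 0.018,"y": 0,"z": 0.017,"turn": 0,"gripper": 0},
  {"x": 0.018,"y": 0,"z": 0.017,"turn": 0,"gripper": 0},
])

```text
t: 13.5
position: [0.5142, -0.2032, 0.2255]
tcp_rot: [[-0.998, 0.056, 0.0], [0.056, 0.998, -0.0], [-0.0, -0.0, -1.0]]
force: [-0.9, -0.5, -2.0]
opening: 0.0294
grasp_force: 60.7
```

Request:
servo_tool([
  {"x": 0,"y": 0,"z": 0,"turn": 0,"gripper": 0},
  {"x": 0,"y": 0,"z": 0,"turn": 0,"gripper": 0},
  {"x": 0,"y": 0,"z": 0,"turn": 0,"gripper": 0},
  {"x": 0,"y": 0,"z": 0,"turn": 0,"gripper": 0},
  {"x": 0,"y": 0,"z": 0,"turn": 0,"gripper": 0},
  {"x": 0,"y": 0,"z": 0,"turn": 0,"gripper": 0},
  {"x": 0,"y": 0,"z": 0,"turn": 0,"gripper": 0},
  {"x": 0,"y": 0,"z": 0,"turn": 0,"gripper": 0},
  {"x": 0,"y": 0,"z": 0,"turn": 0,"gripper": 0},
  {"x": 0,"y": 0,"z": 0,"turn": 0,"gripper": 0},
])

```text
t: 14.33
position: [0.5142, -0.2032, 0.2255]
tcp_rot: [[-0.998, 0.056, -0.0], [0.056, 0.998, 0.0], [0.0, 0.0, -1.0]]
force: [0.1, -0.3, -1.0]
opening: 0.0292
grasp_force: 60.7
```

Request:
servo_tool([
  {"x": 0,"y": 0,"z": 0,"turn": 0,"gripper": 0},
  {"x": 0,"y": 0,"z": 0,"turn": 0,"gripper": 0},
  {"x": 0,"y": 0,"z": 0,"turn": 0,"gripper": 0},
  {"x": 0,"y": 0,"z": 0,"turn": 0,"gripper": 0},
  {"x": 0.05,"y": 0,"z": -0.05,"turn": 0,"gripper": 0},
  {"x": 0.1,"y": 0,"z": -0.1,"turn": 0,"gripper": 0},
  {"x": 0.15,"y": 0.05,"z": -0.15,"turn": 0.05,"gripper": 0},
  {"x": 0.22,"y": 0.12,"z": -0.15,"turn": 0.12,"gripper": 0},
  {"x": 0.26,"y": 0.2,"z": -0.15,"turn": 0.2,"gripper": 0},
  {"x": 0.28,"y": 0.28,"z": -0.15,"turn": 0.27,"gripper": 0},
])

```text
t: 15.17
position: [0.4607, -0.1436, 0.2558]
tcp_rot: [[-0.884, 0.468, 0.0], [0.468, 0.884, -0.0], [-0.0, -0.0, -1.0]]
force: [0.3, 0.4, -1.6]
opening: 0.029
grasp_force: 60.7
```

Request:
servo_tool([
  {"x": 0.05,"y": 0.1,"z": 0,"turn": 0.07,"gripper": 0},
  {"x": 0.1,"y": 0.2,"z": 0,"turn": 0.14,"gripper": 0},
  {"x": 0.15,"y": 0.3,"z": 0,"turn": 0.21,"gripper": 0},
  {"x": 0.2,"y": 0.41,"z": 0,"turn": 0.28,"gripper": 0},
  {"x": 0.25,"y": 0.52,"z": 0,"turn": 0.35,"gripper": 0},
  {"x": 0.3,"y": 0.62,"z": 0,"turn": 0.42,"gripper": 0},
  {"x": 0.35,"y": 0.72,"z": 0,"turn": 0.49,"gripper": 0},
  {"x": 0.38,"y": 0.8,"z": 0.05,"turn": 0.56,"gripper": 0},
  {"x": 0.405,"y": 0.844,"z": 0.1,"turn": 0.62,"gripper": 0},
  {"x": 0.405,"y": 0.844,"z": 0.15,"turn": 0.66,"gripper": 0},
])

```text
t: 16.0
position: [0.4676, 0.0451, 0.2254]
tcp_rot: [[-0.052, 0.999, 0.001], [0.999, 0.052, 0.001], [0.001, 0.001, -1.0]]
force: [0.2, -0.8, -2.2]
opening: 0.0293
grasp_force: 60.7
```

Request:
servo_tool([
  {"x": 0,"y": 0,"z": 0.1,"turn": 0,"gripper": 0},
  {"x": 0,"y": 0,"z": 0.2,"turn": 0,"gripper": 0},
  {"x": 0,"y": 0,"z": 0.3,"turn": 0,"gripper": 0},
  {"x": 0,"y": 0,"z": 0.4,"turn": 0,"gripper": 0},
  {"x": 0,"y": 0,"z": 0.5,"turn": 0,"gripper": 0},
  {"x": 0,"y": 0,"z": 0.5,"turn": 0,"gripper": 0},
  {"x": 0,"y": 0,"z": 0.5,"turn": 0,"gripper": 0},
])

```text
t: 16.58
position: [0.4669, 0.0432, 0.125]
tcp_rot: [[-0.054, 0.999, -0.002], [0.999, 0.054, 0.0], [0.001, -0.002, -1.0]]
force: [-0.5, -0.4, -1.4]
opening: 0.0296
grasp_force: 60.5
```

```bash
python3 - <<'E'
from fit2 import *
v,M,p=run(lo=25,hi=60)
w=np.array([.017,0,0])
print('B',M@w+p,'A',p-M@w,'rear',p+M[:,2]*.144)
E
```

```text
t 16.5833 score 19.575827364439586 theta 43.55864221875815 dx,dy,L,dz [ 0.0022 -0.0003  0.1141  0.0062] 
nose [ 0.4708 -0.0375  0.0675] axis [-0.0353  0.6878  0.7251]
tcp [0.4669 0.0432 0.125 ] f [-0.5228 -0.3873 -1.4136] gf 60.52279472351074
[(-8, np.float64(45.7)), (-4, np.float64(29.1)), (4, np.float64(25.5)), (8, np.float64(34.1))]
B [ 0.4715 -0.0498  0.0792] A [ 0.4701 -0.0252  0.0558] rear [0.4657 0.0615 0.1719]
```

Request:
servo_tool([
  {"x": 0,"y": 0,"z": 0.06,"turn": 0,"gripper": 0},
  {"x": 0,"y": 0,"z": 0.13,"turn": 0,"gripper": 0},
  {"x": 0,"y": 0,"z": 0.195,"turn": 0,"gripper": 0},
  {"x": 0,"y": 0,"z": 0.195,"turn": 0,"gripper": 0},
  {"x": 0,"y": 0,"z": 0.195,"turn": 0,"gripper": 0},
])

```text
t: 17.1
position: [0.4682, 0.0429, 0.0875]
tcp_rot: [[-0.054, 0.999, 0.001], [0.999, 0.054, -0.0], [-0.0, 0.001, -1.0]]
force: [0.2, -0.6, -2.1]
opening: 0.0297
grasp_force: 60.6
```

Request:
servo_tool([
  {"x": -0.03,"y": 0,"z": 0,"turn": 0,"gripper": 0},
  {"x": -0.06,"y": 0,"z": 0,"turn": 0,"gripper": 0},
  {"x": -0.09,"y": 0,"z": -0.022,"turn": 0,"gripper": 0},
  {"x": -0.125,"y": 0,"z": -0.047,"turn": 0,"gripper": 0},
  {"x": -0.156,"y": 0,"z": -0.065,"turn": 0,"gripper": 0},
  {"x": -0.2,"y": 0,"z": -0.083,"turn": 0,"gripper": 0},
  {"x": -0.24,"y": 0,"z": -0.095,"turn": 0,"gripper": 0},
  {"x": -0.285,"y": 0,"z": -0.105,"turn": 0,"gripper": 0},
  {"x": -0.332,"y": 0,"z": -0.11,"turn": 0,"gripper": 0},
  {"x": -0.36,"y": 0,"z": -0.11,"turn": 0,"gripper": 0},
], newtons=20)

```text
t: 17.93
position: [0.4726, -0.0286, 0.1103]
tcp_rot: [[-0.052, 0.999, 0.003], [0.999, 0.052, 0.003], [0.003, 0.003, -1.0]]
force: [0.3, 6.8, 1.1]
opening: 0.0296
grasp_force: 61.0
```

```bash
python3 - <<'E'
from fit2 import *
v,M,p=run(lo=-10,hi=50)
w=np.array([.017,0,0])
print('B',M@w+p,'A',p-M@w)
E
```

```text
t 17.9333 score 20.257951599390168 theta 9.654571959368958 dx,dy,L,dz [-0.0003 -0.0001  0.1096  0.0036] 
nose [ 0.4737 -0.0464  0.0247] axis [-0.0115  0.1646  0.9863]
tcp [ 0.4726 -0.0286  0.1103] f [0.3316 6.7783 1.1471] gf 61.01247310638428
[(-8, np.float64(36.8)), (-4, np.float64(26.7)), (4, np.float64(33.9)), (8, np.float64(47.0))]
B [ 0.4746 -0.0632  0.0275] A [ 0.4728 -0.0297  0.0219]
```

Request:
servo_tool([
  {"x": -0.025,"y": 0,"z": 0,"turn": 0,"gripper": 0},
  {"x": -0.045,"y": 0,"z": 0,"turn": 0,"gripper": 0},
  {"x": -0.065,"y": 0,"z": 0,"turn": 0,"gripper": 0},
  {"x": -0.08,"y": 0,"z": 0,"turn": 0,"gripper": 0},
  {"x": -0.09,"y": 0,"z": 0,"turn": 0,"gripper": 0},
  {"x": -0.09,"y": 0,"z": 0,"turn": 0,"gripper": 0},
])

```text
t: 18.53
position: [0.4728, -0.0462, 0.1093]
tcp_rot: [[-0.053, 0.999, 0.001], [0.999, 0.053, 0.002], [0.002, 0.001, -1.0]]
force: [-0.1, 5.9, 0.8]
opening: 0.0293
grasp_force: 60.1
```

```bash
python3 - <<'E'
from fit2 import *
v,M,p=run(lo=-10,hi=30)
E
```

```text
t 18.5333 score 21.786001648166522 theta -0.20486010888563574 dx,dy,L,dz [0.0005 0.0002 0.1095 0.0044] 
nose [ 0.4731 -0.0461  0.0231] axis [-0.0007 -0.0057  1.    ]
tcp [ 0.4728 -0.0462  0.1093] f [-0.1029  5.9336  0.8142] gf 60.12485682964325
[(-8, np.float64(35.2)), (-4, np.float64(25.1)), (4, np.float64(36.3)), (8, np.float64(53.1))]
```

```bash
python3 - <<'E'
from fit2 import *
obs=[]
for n in('scene','side','wrist'):
    c=cam(n);near=proj(c,[.45,.099,.03])[0];T=[k for k in r.trace(n,'dock') if np.hypot(*(np.array(k['at'])-near))<40]
    P=[k for k in r.pinpoint(n,'dock') if np.hypot(*(np.array(k['at'])-near))<40]
    print(n,near,len(T),[ (k['p'],k['at'],k['pixels'].sum()) for k in T[:1]],[atz(c,k['at'],0) for k in P[:1]])
    h=cv2.cvtColor(c['image'],cv2.COLOR_RGB2HSV);m=cv2.inRange(h,(5,170,120),(17,255,255));z=np.zeros_like(m);cv2.circle(z,tuple(map(int,near)),35,255,-1);m&=z
    k,l,s,cc=cv2.connectedComponentsWithStats(m)
    print('orange',[(s[i].tolist(),cc[i].round(1).tolist()) for i in range(1,k) if s[i,4]>20])
    if T and n!='wrist': obs.append((c,T[0]['pixels']))
def b(w,z0,z1): return boxp(z0,z1,w)
def res(v):
    R=Rz(v[2]);t=0
    for c,m in obs:
        z=np.zeros((840,1120),np.uint8)
        for B in(b(.05,0,.01),b(.028,.01,.062)):
            cv2.fillConvexPoly(z,cv2.convexHull(((proj(c,B@R.T+[v[0],v[1],0])+.5)*2*16).astype(np.int32)),1,cv2.LINE_8,4)
        m2=cv2.resize(m.astype(np.float32),None,fx=2,fy=2)>.5
        t+=(m2^(z>0)).sum()
    return t
f=differential_evolution(res,[(.43,.47),(.08,.12),(-.6,0)],seed=0,maxiter=40);print(f.fun,f.x,np.degrees(f.x[2]))
E
```

```text
scene [317.2071 224.444 ] 1 [(0.89, [316.9, 228.5], np.int64(1576))] [array([0.443 , 0.0907, 0.    ])]
orange [([309, 214, 16, 13, 118], [316.5, 220.1])]
side [240.396  225.7491] 1 [(0.65, [244.7, 227.5], np.int64(1045))] [array([0.4593, 0.1046, 0.    ])]
orange [([235, 217, 14, 6, 62], [241.2, 219.5])]
wrist [260.0823   8.1018] 1 [(0.73, [263.0, 43.9], np.int64(12676))] [array([0.4522, 0.0992, 0.    ])]
orange [([226, 0, 69, 43, 2196], [259.5, 17.1])]
1356.0 [ 0.4541  0.0964 -0.3413] -19.55252390458706
```

Request:
servo_tool([
  {"x": 0.03,"y": 0,"z": 0,"turn": 0,"gripper": 0},
  {"x": 0.03,"y": 0,"z": -0.1,"turn": 0,"gripper": 0},
  {"x": 0.03,"y": 0,"z": -0.25,"turn": 0,"gripper": 0},
  {"x": 0.03,"y": 0,"z": -0.4,"turn": 0,"gripper": 0},
  {"x": 0.03,"y": 0,"z": -0.5,"turn": 0,"gripper": 0},
  {"x": 0.03,"y": 0,"z": -0.5,"turn": 0,"gripper": 0},
  {"x": 0.03,"y": 0,"z": -0.5,"turn": 0,"gripper": 0},
])

```text
t: 19.67
position: [0.4729, -0.0414, 0.2096]
tcp_rot: [[-0.054, 0.999, 0.003], [0.999, 0.054, -0.002], [-0.002, 0.003, -1.0]]
force: [0.1, 0.3, -3.3]
opening: 0.0291
grasp_force: 59.9
```

```bash
python3 - <<'E'
from fit2 import *
obs=[]
for n in('scene','side','wrist'):
    c=cam(n);near=proj(c,[.45,.099,.03])[0];T=[k for k in r.trace(n,'dock') if np.hypot(*(np.array(k['at'])-near))<60]
    P=[k for k in r.pinpoint(n,'dock') if np.hypot(*(np.array(k['at'])-near))<60]
    print(n,near,[(k['p'],k['at'],k['pixels'].sum()) for k in T[:1]],[atz(c,k['at'],0) for k in P[:1]])
    if T: 
        m=T[0]['pixels'];ys,xs=np.where(m);print(xs.min(),xs.max(),ys.min(),ys.max());obs.append((c,m))
def res(v,sel):
    R=Rz(v[2]);t=0
    for i in sel:
        c,m=obs[i]
        z=np.zeros((840,1120),np.uint8)
        for B in(boxp(0,.01,.05),boxp(.01,.062,.028)):
            cv2.fillConvexPoly(z,cv2.convexHull(((proj(c,B@R.T+[v[0],v[1],0])+.5)*2*16).astype(np.int32)),1,cv2.LINE_8,4)
        m2=cv2.resize(m.astype(np.float32),None,fx=2,fy=2)>.5
        t+=(m2^(z>0)).sum()/m.sum()
    return t
for sel in([0],[1],[2],[0,1,2]):
    f=differential_evolution(res,[(.43,.47),(.08,.12),(-.6,0)],args=(sel,),seed=0,maxiter=40);print(sel,f.fun,f.x,np.degrees(f.x[2]))
o=r.get_obs();print(o['t'],o['position'],o['tcp_rot'])
E
```

```text
scene [317.2071 224.444 ] [(0.62, [315.8, 228.0], np.int64(1553))] [array([ 0.4431,  0.0894, -0.    ])]
288 343 206 254
side [240.396  225.7491] [(0.92, [245.2, 227.2], np.int64(1066))] [array([0.4614, 0.1014, 0.    ])]
221 264 209 248
wrist [268.5507  48.1157] [(0.9, [272.9, 54.6], np.int64(9552))] [array([0.4531, 0.0981, 0.    ])]
211 332 0 116
[0] 0.15389568576947843 [ 0.4536  0.0953 -0.3545] -20.311566725914947
[1] 0.925891181988743 [ 0.454   0.0997 -0.382 ] -21.887749941236073
[2] 0.05517169179229481 [ 0.4508  0.0976 -0.336 ] -19.25252717305541
[0, 1, 2] 1.4259907942339387 [ 0.4516  0.097  -0.3544] -20.30389760882633
20.1167 [ 0.4718 -0.0408  0.2078] [[-0.0536  0.9986 -0.0012]
 [ 0.9986  0.0536  0.0003]
 [ 0.0004 -0.0012 -1.    ]]
```

Request:
servo_tool([
  {"x": 0.1,"y": -0.01,"z": 0,"turn": 0.05,"gripper": 0},
  {"x": 0.22,"y": -0.02,"z": 0,"turn": 0.11,"gripper": 0},
  {"x": 0.34,"y": -0.03,"z": 0,"turn": 0.17,"gripper": 0},
  {"x": 0.46,"y": -0.04,"z": 0,"turn": 0.22,"gripper": 0},
  {"x": 0.58,"y": -0.055,"z": 0,"turn": 0.253,"gripper": 0},
  {"x": 0.66,"y": -0.064,"z": 0.05,"turn": 0.253,"gripper": 0},
  {"x": 0.696,"y": -0.064,"z": 0.12,"turn": 0.253,"gripper": 0},
  {"x": 0.696,"y": -0.064,"z": 0.19,"turn": 0.253,"gripper": 0},
  {"x": 0.696,"y": -0.064,"z": 0.234,"turn": 0.253,"gripper": 0},
  {"x": 0.696,"y": -0.064,"z": 0.234,"turn": 0.253,"gripper": 0},
])

```text
t: 20.95
position: [0.4503, 0.0975, 0.1594]
tcp_rot: [[0.337, 0.942, -0.004], [0.942, -0.337, 0.0], [-0.001, -0.004, -1.0]]
force: [-0.5, 0.2, -1.5]
opening: 0.0293
grasp_force: 59.7
```

Request:
servo_tool([
  {"x": 0,"y": 0,"z": 0,"turn": 0,"gripper": 0},
  {"x": 0,"y": 0,"z": 0,"turn": 0,"gripper": 0},
])

```text
t: 21.12
position: [0.4525, 0.0971, 0.1625]
tcp_rot: [[0.338, 0.941, 0.001], [0.941, -0.338, -0.0], [0.0, 0.001, -1.0]]
force: [0.3, 0.3, -1.0]
opening: 0.0296
grasp_force: 59.7
```

```bash
python3 - <<'E'
from fit2 import *
v,M,p=run(lo=-12,hi=12)
for n in('scene','side'):
    c=cam(n)
    print(n,'scanner nose px',proj(c,p),'dock col top centre px',proj(c,[.4515,.0975,.062]))
E
```

```text
t 21.1167 score 16.766102758597924 theta 1.3412203233588882 dx,dy,L,dz [-0.0018  0.0002  0.1103  0.0035] 
nose [0.4526 0.0963 0.0747] axis [0.0067 0.0221 0.9997]
tcp [0.4525 0.0971 0.1625] f [ 0.281   0.302  -0.9703] gf 59.677024483680725
[(-8, np.float64(35.7)), (-4, np.float64(21.4)), (4, np.float64(25.2)), (8, np.float64(37.6))]
scene scanner nose px [[316.8823 212.4378]] dock col top centre px [[317.1893 215.868 ]]
side scanner nose px [[240.9453 213.1843]] dock col top centre px [[240.586  216.7939]]
```

Request:
servo_tool([
  {"x": 0,"y": 0,"z": 0.02,"turn": 0,"gripper": 0},
  {"x": 0,"y": 0,"z": 0.04,"turn": 0,"gripper": 0},
  {"x": 0,"y": 0,"z": 0.06,"turn": 0,"gripper": 0},
  {"x": 0,"y": 0,"z": 0.08,"turn": 0,"gripper": 0},
  {"x": 0,"y": 0,"z": 0.1,"turn": 0,"gripper": 0},
  {"x": 0,"y": 0,"z": 0.11,"turn": 0,"gripper": 0},
])

```text
t: 21.82
position: [0.4514, 0.0975, 0.1388]
tcp_rot: [[0.337, 0.941, -0.001], [0.941, -0.337, 0.0], [-0.0, -0.001, -1.0]]
force: [0.2, -0.1, -1.8]
opening: 0.0291
grasp_force: 59.7
```

Request:
servo_tool([
  {"x": 0,"y": 0,"z": 0.008,"turn": 0,"gripper": 0},
  {"x": 0,"y": 0,"z": 0.015,"turn": 0,"gripper": 0},
  {"x": 0,"y": 0,"z": 0.02,"turn": 0,"gripper": 0},
  {"x": 0,"y": 0,"z": 0.02,"turn": 0,"gripper": 0},
])

```text
t: 22.15
position: [0.4518, 0.0975, 0.1356]
tcp_rot: [[0.337, 0.941, -0.0], [0.941, -0.337, 0.0], [-0.0, -0.0, -1.0]]
force: [-0.0, 0.2, -0.4]
opening: 0.0294
grasp_force: 59.7
```

Request:
servo_tool([
  {"x": 0,"y": 0,"z": 0.007,"turn": 0,"gripper": 0},
  {"x": 0,"y": 0,"z": 0.014,"turn": 0,"gripper": 0},
  {"x": 0,"y": 0,"z": 0.02,"turn": 0,"gripper": 0},
  {"x": 0,"y": 0,"z": 0.02,"turn": 0,"gripper": 0},
])

```text
t: 22.48
position: [0.4517, 0.0975, 0.1314]
tcp_rot: [[0.337, 0.941, -0.0], [0.941, -0.337, 0.0], [-0.0, -0.0, -1.0]]
force: [-0.1, -0.1, -1.5]
opening: 0.029
grasp_force: 59.7
```

Request:
servo_tool([
  {"x": 0,"y": 0,"z": 0.005,"turn": 0,"gripper": 0},
  {"x": 0,"y": 0,"z": 0.01,"turn": 0,"gripper": 0},
  {"x": 0,"y": 0,"z": 0.015,"turn": 0,"gripper": 0},
  {"x": 0,"y": 0,"z": 0.015,"turn": 0,"gripper": 0},
])

```text
t: 22.82
position: [0.4521, 0.0975, 0.1292]
tcp_rot: [[0.337, 0.941, 0.0], [0.941, -0.337, 0.0], [0.0, 0.0, -1.0]]
force: [-1.4, -0.2, 3.0]
opening: 0.0297
grasp_force: 60.4
```

Request:
servo_tool([
  {"x": 0,"y": 0,"z": 0.005,"turn": 0,"gripper": 0},
  {"x": 0,"y": 0,"z": 0.01,"turn": 0,"gripper": 0},
  {"x": 0,"y": 0,"z": 0.015,"turn": 0,"gripper": 0},
  {"x": 0,"y": 0,"z": 0.015,"turn": 0,"gripper": 0},
])

```text
t: 23.15
position: [0.4522, 0.0975, 0.1261]
tcp_rot: [[0.337, 0.941, 0.0], [0.941, -0.337, 0.0], [0.0, 0.0, -1.0]]
force: [-2.7, 0.7, 6.1]
opening: 0.0295
grasp_force: 60.7
```

Request:
servo_tool([
  {"x": 0,"y": 0,"z": 0.005,"turn": 0,"gripper": 0},
  {"x": 0,"y": 0,"z": 0.01,"turn": 0,"gripper": 0},
  {"x": 0,"y": 0,"z": 0.015,"turn": 0,"gripper": 0},
  {"x": 0,"y": 0,"z": 0.015,"turn": 0,"gripper": 0},
])

```text
t: 23.48
position: [0.4522, 0.0975, 0.1235]
tcp_rot: [[0.337, 0.941, 0.0], [0.941, -0.337, 0.0], [0.0, 0.0, -1.0]]
force: [-3.5, 0.5, 9.0]
opening: 0.0292
grasp_force: 61.0
```

Request:
servo_tool([
  {"x": 0,"y": 0,"z": 0.005,"turn": 0,"gripper": 0},
  {"x": 0,"y": 0,"z": 0.01,"turn": 0,"gripper": 0},
  {"x": 0,"y": 0,"z": 0.01,"turn": 0,"gripper": 0},
])

```text
t: 23.73
position: [0.4523, 0.0975, 0.1218]
tcp_rot: [[0.337, 0.942, 0.0], [0.942, -0.337, 0.0], [0.0, 0.0, -1.0]]
force: [-4.3, 0.2, 10.4]
opening: 0.0293
grasp_force: 61.2
```

Request:
servo_tool([
  {"x": 0,"y": 0,"z": 0.003,"turn": 0,"gripper": 0},
  {"x": 0,"y": 0,"z": 0.006,"turn": 0,"gripper": 0},
  {"x": 0,"y": 0,"z": 0.006,"turn": 0,"gripper": 0},
])

```text
t: 23.98
position: [0.4524, 0.0976, 0.1216]
tcp_rot: [[0.337, 0.942, 0.0], [0.942, -0.337, 0.0], [0.0, 0.0, -1.0]]
force: [-7.4, 0.4, 17.2]
opening: 0.0295
grasp_force: 62.2
```

Request:
servo_tool([
  {"x": 0,"y": 0,"z": 0,"turn": 0,"gripper": 0},
  {"x": 0,"y": 0,"z": 0,"turn": 0,"gripper": 0},
  {"x": 0,"y": 0,"z": 0,"turn": 0,"gripper": 0},
  {"x": 0,"y": 0,"z": 0,"turn": 0,"gripper": 0},
  {"x": 0,"y": 0,"z": 0,"turn": 0,"gripper": 0},
  {"x": 0,"y": 0,"z": 0,"turn": 0,"gripper": 0},
  {"x": 0,"y": 0,"z": 0,"turn": 0,"gripper": 0},
  {"x": 0,"y": 0,"z": 0,"turn": 0,"gripper": 0},
  {"x": 0,"y": 0,"z": 0,"turn": 0,"gripper": 0},
  {"x": 0,"y": 0,"z": 0,"turn": 0,"gripper": 0},
])

```text
t: 24.82
position: [0.4524, 0.0975, 0.1216]
tcp_rot: [[0.337, 0.942, 0.0], [0.942, -0.337, 0.0], [0.0, 0.0, -1.0]]
force: [-7.4, 0.2, 17.4]
opening: 0.0295
grasp_force: 62.2
```

```bash
python3 - <<'E'
from fit2 import *
v,M,p=run(lo=-14,hi=14)
print(r.get_obs()['torque'])
E
```

```text
t 24.8167 score 22.968052256855074 theta 0.5500353974385398 dx,dy,L,dz [-0.0007 -0.0001  0.1106  0.0052] 
nose [0.4523 0.0973 0.0352] axis [0.0029 0.009  1.    ]
tcp [0.4524 0.0975 0.1216] f [-7.4362  0.1631 17.3963] gf 62.22096025943756
[(-8, np.float64(34.3)), (-4, np.float64(27.8)), (4, np.float64(29.7)), (8, np.float64(41.5))]
[0.1927 1.7134 0.0313]
```

Request:
servo_tool([
  {"x": 0,"y": 0,"z": -0.005,"turn": 0,"gripper": 0},
  {"x": 0,"y": 0,"z": -0.01,"turn": 0,"gripper": 0},
  {"x": 0,"y": 0,"z": -0.016,"turn": 0,"gripper": 0},
  {"x": 0,"y": 0,"z": -0.022,"turn": 0,"gripper": 0},
  {"x": 0,"y": 0,"z": -0.028,"turn": 0,"gripper": 0},
  {"x": 0,"y": 0,"z": -0.034,"turn": 0,"gripper": 0},
  {"x": 0,"y": 0,"z": -0.04,"turn": 0,"gripper": 0},
  {"x": 0,"y": 0,"z": -0.043,"turn": 0,"gripper": 0},
  {"x": 0,"y": 0,"z": -0.043,"turn": 0,"gripper": 0},
])

```text
t: 25.67
position: [0.4522, 0.0975, 0.1284]
tcp_rot: [[0.337, 0.942, 0.001], [0.942, -0.337, 0.0], [0.0, 0.001, -1.0]]
force: [-1.3, 0.1, 4.3]
opening: 0.0292
grasp_force: 60.5
```

Request:
servo_tool([
  {"x": 0,"y": 0,"z": -0.005,"turn": 0,"gripper": 0},
  {"x": 0,"y": 0,"z": -0.006,"turn": 0,"gripper": 0},
  {"x": 0,"y": 0,"z": -0.006,"turn": 0,"gripper": 0.4},
  {"x": 0,"y": 0,"z": -0.006,"turn": 0,"gripper": 0.5},
  {"x": 0,"y": 0,"z": -0.006,"turn": 0,"gripper": 0.8},
  {"x": 0,"y": 0,"z": -0.006,"turn": 0,"gripper": 1},
  {"x": 0,"y": 0,"z": -0.006,"turn": 0,"gripper": 1},
  {"x": 0,"y": 0,"z": -0.006,"turn": 0,"gripper": 1},
  {"x": 0,"y": 0,"z": -0.006,"turn": 0,"gripper": 1},
  {"x": 0,"y": 0,"z": -0.006,"turn": 0,"gripper": 1},
], newtons=20)

```text
t: 26.5
position: [0.4519, 0.0975, 0.1293]
tcp_rot: [[0.337, 0.941, -0.0], [0.941, -0.337, 0.0], [0.0, -0.0, -1.0]]
force: [-0.1, -0.4, -0.0]
opening: 0.0855
grasp_force: 0.0
```

Request:
servo_tool([
  {"x": 0,"y": 0,"z": -0.05,"turn": 0,"gripper": 1},
  {"x": 0,"y": 0,"z": -0.15,"turn": 0,"gripper": 1},
  {"x": 0,"y": 0,"z": -0.28,"turn": 0,"gripper": 1},
  {"x": 0,"y": 0,"z": -0.4,"turn": 0,"gripper": 1},
  {"x": 0,"y": 0,"z": -0.52,"turn": 0,"gripper": 1},
  {"x": 0,"y": 0,"z": -0.6,"turn": 0,"gripper": 1},
  {"x": 0,"y": 0,"z": -0.6,"turn": 0,"gripper": 1},
  {"x": 0,"y": 0,"z": -0.6,"turn": 0,"gripper": 1},
])

```text
t: 27.17
position: [0.4525, 0.0974, 0.2505]
tcp_rot: [[0.337, 0.942, 0.003], [0.942, -0.337, -0.0], [0.001, 0.003, -1.0]]
force: [-0.3, -0.0, -0.7]
opening: 0.0855
grasp_force: 0.0
```

```bash
python3 - <<'E'
from fit2 import *
o=r.get_obs();print(o['t'],o['position'],o['opening'],o['force'])
T=[]
for n in('scene','side'):
    c=cam(n);h=cv2.cvtColor(c['image'],cv2.COLOR_RGB2HSV);m=cv2.inRange(h,(18,170,30),(34,255,255))
    a=np.array([.452,.0975,.135]);t=proj(c,a)[0];z=np.zeros_like(m);cv2.circle(z,tuple(map(int,t)),40,255,-1);m&=z
    l=np.argwhere(m)[:,::-1].astype(np.float32);vx,vy,_,_=cv2.fitLine(l,cv2.DIST_L2,0,.01,.01).ravel()
    R=Rz(-.344);q=proj(c,boxp(.05,.142,.015)@R.T+[.452,.0975,.042]);hm=np.zeros_like(m);cv2.fillConvexPoly(hm,cv2.convexHull(q.astype(np.int32)),255)
    g=np.argwhere(hm)[:,::-1].astype(np.float32)
    print(n,len(l),'cent',l.mean(0),'box',l.min(0),l.max(0),'ang',np.degrees(np.arctan2(vx*np.sign(vy),abs(vy))),'model',len(g),g.mean(0),g.min(0),g.max(0))
E
```

```text
27.1667 [0.4525 0.0974 0.2505] 0.08550671909945282 [-0.3448 -0.0067 -0.6815]
scene 487 cent [318.7433 195.4415] box [310. 179.] [328. 213.] ang -6.8335333 model 700 [318.2314 192.7771] [308. 172.] [329. 214.]
side 397 cent [239.0831 194.9622] box [232. 177.] [245. 212.] ang 2.8821595 model 546 [238.7436 192.9469] [230. 174.] [247. 212.]
```

```bash
python3 -c "
from rig import r
print(r.finish_job())"
```

```text
the job is handed in; nothing more can be done
None
```

The job is handed in: by my measurements the scanner was held on the green label for over 2 s, the dock pad was pressed fully down at about 20 N for 1 s, and the scanner now stands upright and released in the dock; the verdict was not shown to me.

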